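Load the weighed bottle into the sample carousel

ROBOT

A 6-joint arm with a two-finger parallel gripper is mounted at the origin on the work surface. World frame = base frame: x ahead of the robot, y to its left, z up, the work surface at z = 0. Lengths are in m, angles in rad, forces in N, time in s.
With the tool pointing down it reaches from about 0.25 to 0.775 m from the base axis. Payload 4 kg.
Tool frame: the origin (TCP) lies midway between the tips of the shut fingers; the grasp point (between the pads) lies 19 mm behind it; z points along the fingers, x is the direction in which the jaws open and shut, and the axes are right-handed (so a half turn about z gives the same grasp; the last joint's range is limited). The gripper opens to 94 mm and grips with 3 to 60 N. Pads are 16 mm wide; open, the fingers measure 119 mm over their backs; the gripper's body (75 mm by 177 mm) begins 78 mm behind the grasp point.
Start: joints at [1.114, 0.087, 1.371, -0, 1.684, -0.103], TCP at [0.191, 0.516, 0.206] pointing down, gripper open.
Joint ranges: [-3.1, 3.1], [-0.76, 2.03], [0.27, 2.55], [-1.08, 4.22], [0.17, 2.65], [-2.57, 2.57]. Speed limits (rad/s): [2.79, 2.79, 3.14, 3.14, 3.14, 3.14].

INTERFACE

Orientations are given as [roll, pitch, yaw] about the fixed x, y, z axes, in that order (R = Rz(yaw) Ry(pitch) Rx(roll)).
In Python, from bench import robot gives the robot as it stands.
- The arm moves only by the shell command python3 -m handwheel 'ROWS'. ROWS is a JSON object of lists of equal length, an entry for each row: "delta_pos": the shift along the tool's x, y, z in mm, a list of three; "rotation": the turn, a rotation vector about the tool's x, y, z in rad, a list of three; "claw": the closure, from -1 (fully open) to 1 (shut). In form: {"delta_pos": [[tx, ty, tz], ...], "rotation": [[wx, wy, wz], ...], "claw": [claw, ...]}. A call has exactly 8 rows; each row shifts and turns the commanded pose from where the row before left it, along the tool's axes as they then stand; what a row does not reach is not made up. A row lasts 1/8 s, in which the tool goes at most 62.5 mm and 10.7 degrees, less where a joint would pass 70% of its speed; a pose out of reach is approached as far as the arm can. A call with a gripper value outside its range is refused whole. The fingers move at their own pace and stop on an object; the grip force is fixed at half the most. Time passes only in rows, so rows that do not move let the fingers close, or fill a call up. It gives the time, the measured TCP pose, the force and the opening at its end, in the units of the state.
- robot.get_obs(): the state, without advancing time (a new reading comes with each control period).
- robot.snapshot(name): name is "scene" or "top" or "wrist"; returns a dict with "color" (384x512x3 uint8, red, green, blue), "intrinsics" (3x3 intrinsics, pixels), "k1" (the pictures are not rectified: a ray, as slopes to the right and down, at radius r is drawn at 1 + k1 r^2 times it, then the intrinsics apply), "eye" and "rotation" of the camera in the world. Camera axes: x right, y down, z forward; pixel columns grow to the right and rows downward; lengths in m; the calibration is good to about 2 mm. A picture is of the moment at which its call begins. There is no depth.
- robot.close_job(): hands the job in, once; it reports no verdict.
The state is a dict: "time": time; "joint_positions": joint angles; "qvel": joint speeds; "joint_torque": joint torques, N m; "tool_pos": TCP position; "ee_rot": TCP orientation; "wrist_force": force on the tool from outside, world axes, zero at the start; "wrist_torque": the same for the moment, N m; "width": finger opening in m.
Only numpy, scipy, OpenCV 4.12 (cv2) and the standard library are available. Lean on these libraries where they do the work, as an engineer would, in place of code of your own. Each camera call takes 0.05 s, during which the arm holds its last target.

TASK

Turn the cover of the sloping sample carousel by its black bar until its opening lines up squarely with the empty pocket, the one marked by the steel tab on the rim. Then take the small bottle from the balance pan and put it right down into that pocket through the opening. Leave the cover lined up, and do not disturb the amber reagent bottle or the glass beaker.

Things in the scene. Friction and masses are not known exactly. Their poses are not given: they have to be found in the camera images.
- stand: Grey sloping stand of the carousel, fixed; origin at the centre of its 240 x 200 mm base plate, on the bench. The carousel's axis leans 0.47 rad (27 deg) from vertical towards the stand's own -x; its uphill side is +x. The grey drum is 216 mm in diameter and reaches to about 205 mm above the bench.
- cover_grip (a point): Grip point of the cover, on the carousel's axis, 32 mm above the cover's flat top. z = that axis, out of the cover; x = towards the opening. Black bar grip centred on the axis: 80 mm long (x), 18 mm wide (y), from 12 to 46 mm above the cover's top, on a round dark hub 72 mm in diameter, 12 mm high.
- cover (a joint): Angle of the cover about the carousel's axis, rad, growing anticlockwise seen from above; 0 = opening towards the uphill side. Starts 1.0 to 1.6; turns either way within -3.1 to 3.1 and stays where it is left. Dry friction about 0.15 N m, no detents. Lined up when it equals joint carousel.
- carousel (a joint): Angle of the drum with the pockets, measured the same way: 0 = marked pocket towards the uphill side. Locked by its brake; it stays at its start value, somewhere from -0.7 to 0.3.
- opening (a point): Middle of the cover's opening, 68 mm from the axis, level with the cover's flat top; axes as cover_grip. The cover is a flat aluminium disc 218 mm in diameter, 5 mm thick, with one 54 deg sector cut out from hub to rim; the opening is 62 mm wide at this point. Cover lined up: this point lies on pocket_mouth.
- pocket_mouth (a point): Middle of the marked empty pocket, 68 mm from the carousel's axis, level with the cover's flat top. z = the carousel's axis, x = outwards. A 60 deg sector, 64 mm wide here, 70 mm long radially, floor 76 mm below this point along z. A steel tab on the drum's rim, 34 mm wide, sticks out 28 mm outside this pocket. The other five are full.
- pocket_mid (a point): Point in the marked pocket 36 mm above its floor (40 mm below pocket_mouth along z); same axes.
- balance: White laboratory balance, fixed, 230 x 190 mm (x, y), origin at the centre of its underside; steel pan 140 x 150 mm, its top 64 mm above the bench, its centre 35 mm along the balance's +x.
- bottle_mid (a point): Centre of the small bottle to be loaded, standing upright on the balance pan; half-way up its 72 mm height. White body 40 mm in diameter, 52 mm high, with a grey cap 36 mm in diameter and 20 mm high on top. z = its axis, up. Mass about 70 g. It can be gripped by its cap and upper body.
- reagent: Amber glass bottle, 70 mm in diameter, 150 mm tall, standing on the bench; origin at the centre of its underside. Leave it alone.
- beaker: Glass beaker, 70 mm in diameter, 90 mm tall, standing on the bench; origin at the centre of its underside. Leave it alone.
Mind the look-alikes: they are no part of the job. Of the things like the part that bears bottle_mid, leave any that is green; of the rest the larger one is meant.

How it is judged:
By the outcome, as a careful person would: the job done as asked, in the order asked, and still so for the second after the job is handed in, with the robot touching nothing.
It also fails if it takes over 72 s, if anything falls off the work surface, if the arm or the gripper's body presses on something with over 40 N, if the wrist force passes 120 N, or if a joint passes its speed limit or range.

## Working session

There is one attempt and no reset: what is moved stays moved. The work goes in short steps, Python scripts to look and compute and a shell command to move; the robot and the scene stay as the last step left them, time stands still between calls to the robot, and variables do not carry over. Pictures are saved under pics/ and viewed, and the job is handed in when it is done.

```bash
mkdir -p pics; ls
python3 - <<'E'
from bench import robot
import cv2
o=robot.get_obs(); print(o)
for n in ("scene","top","wrist"):
    s=robot.snapshot(n); cv2.imwrite(f"pics/{n}0.png",s["color"][:,:,::-1]); print(n,s["intrinsics"],s["k1"],s["eye"],s["rotation"])
E
```

```text
pics
{'time': 0.0, 'joint_positions': array([ 1.11390671e+00,  8.79372254e-02,  1.37226759e+00,  6.66749646e-06,
        1.68358434e+00, -1.03107562e-01]), 'qvel': array([ 0.00022369,  0.00163274,  0.00016427,  0.00122083, -0.00118738,
        0.00146643]), 'joint_torque': array([-2.92590712e-04, -3.40174413e+01, -3.02429545e+01,  7.17661483e-02,
        3.29595082e-02, -1.67737135e-04]), 'tool_pos': array([0.19030708, 0.51543655, 0.20430713]), 'ee_rot': array([-3.14135999e+00,  2.18415519e-03,  1.21701527e+00]), 'wrist_force': array([ 0.69263389,  0.3576369 , -0.69252049]), 'wrist_torque': array([-0.01876177, -0.01555254,  0.00914246]), 'width': 0.09414453733986226}
scene [[356.39863368   0.         254.89452862]
 [  0.         356.39863368 196.96530662]
 [  0.           0.           1.        ]] -0.0054531884262591585 [ 1.32292351 -0.33113898  0.6681575 ] [-2.20466525  0.02381124  1.18831677]
top [[492.10145004   0.         250.90321038]
 [  0.         492.10145004 196.64936314]
 [  0.           0.           1.        ]] -0.016242511711010144 [ 0.49487682 -0.0696143   1.19730975] [-3.01502651e+00 -5.92949631e-04 -1.55064032e+00]
wrist [[290.07934853   0.         252.69173605]
 [  0.         290.07934853 191.08970674]
 [  0.           0.           1.        ]] -0.067459983731981 [0.11897735 0.54071114 0.38312358] [2.88379325e+00 2.15977129e-03 1.21606389e+00]
```

View pics/scene0.png

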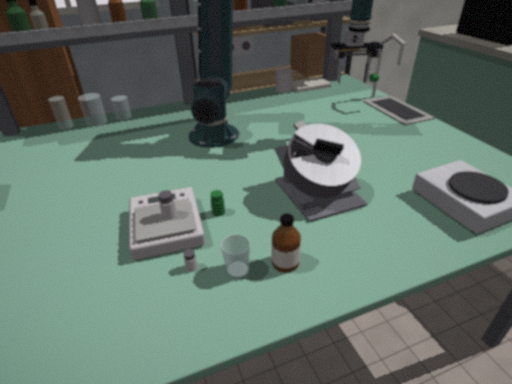

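View pics/top0.png

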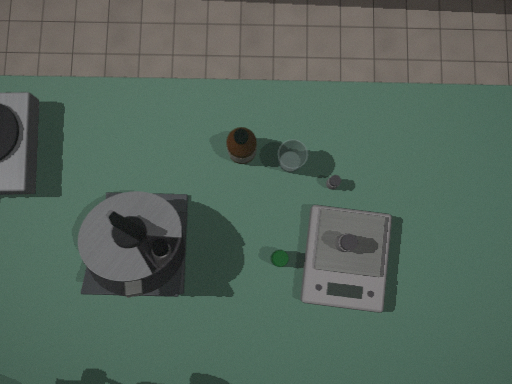

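View pics/wrist0.png

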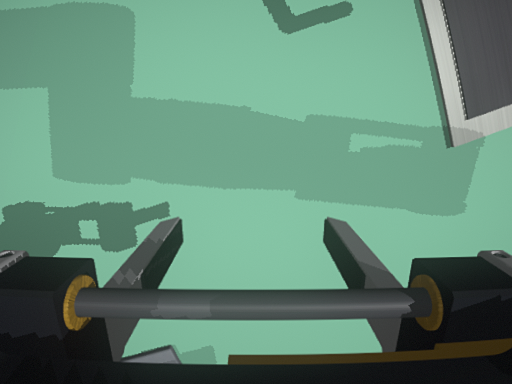

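The top view shows image right = -y and up = +x. The carousel is at about (130,240) and the balance at about (347,258), with a bottle standing on the pan near (347,242). The amber bottle is at (241,145), the beaker at (292,157), a green vial at (280,258) and a small pink vial at (335,182). Next, enlarged crops.

Run:
```python
import cv2
a=cv2.imread("pics/top0.png"); 
def up(im,x0,y0,x1,y1,f,n): cv2.imwrite(n,cv2.resize(im[y0:y1,x0:x1],None,fx=f,fy=f,interpolation=cv2.INTER_CUBIC))
up(a,70,180,200,305,4.6,"pics/topcar.png"); up(a,265,165,405,315,4,"pics/topbal.png")
s=cv2.imread("pics/scene0.png"); up(s,265,110,370,220,5,"pics/scar.png"); up(s,120,175,310,285,4,"pics/sbal.png")
```

```text
(no output)
```

View pics/topcar.png

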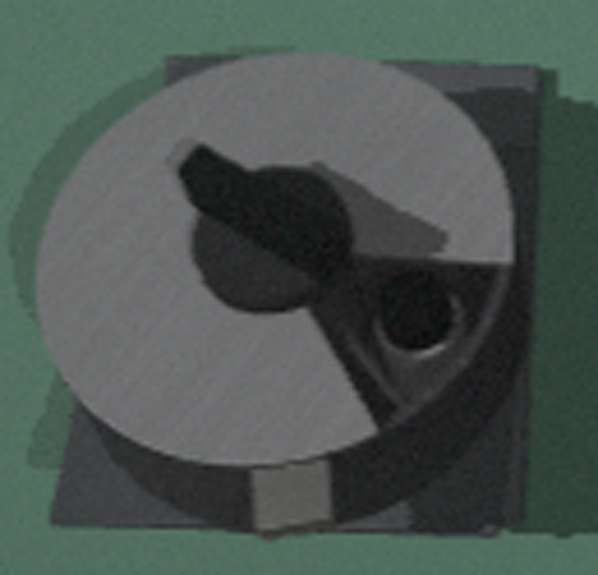

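View pics/topbal.png

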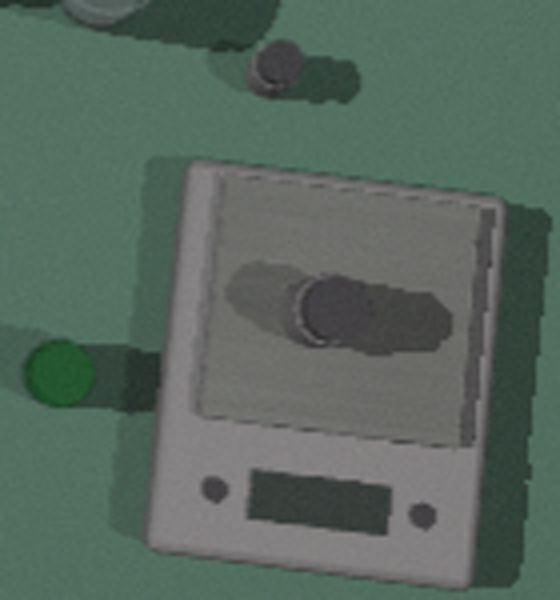

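View pics/scar.png

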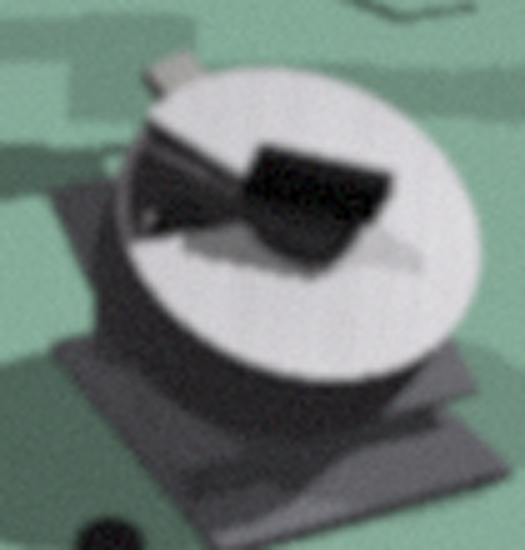

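View pics/sbal.png

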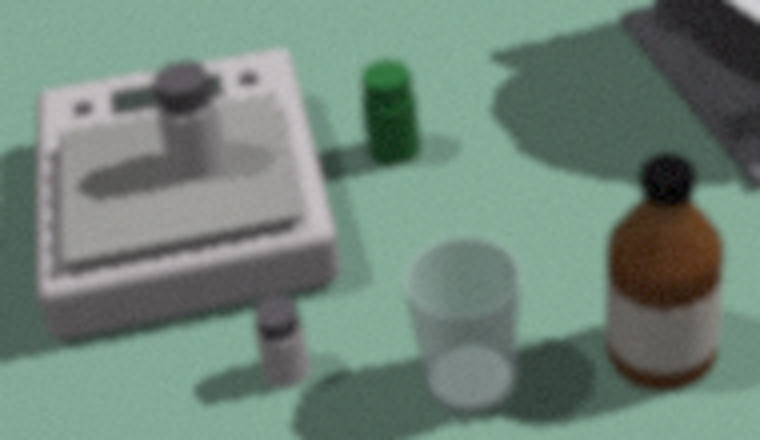

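Candidates for the part on the pan, by top-view pixel:
- White bottle with grey cap on the pan, (348,242), larger.
- Green one, (280,258): exclude.
- Small white one on the bench, (335,182): smaller, so exclude.

I choose the one on the pan, and the close crop confirms it. The tab is at about (133,287) and the opening faces image right. Now I measure the carousel.

```bash
cat > h.py <<'E'
import numpy as np, cv2
from scipy.spatial.transform import Rotation as Ro
from scipy.optimize import least_squares
def rays(s,px):
    px=np.atleast_2d(np.array(px,float)); K=s["intrinsics"]
    d=np.stack([(px[:,0]-K[0,2])/K[0,0],(px[:,1]-K[1,2])/K[1,1]],1); u=d.copy()
    for _ in range(20): u=d/(1+s["k1"]*(u**2).sum(1,keepdims=True))
    R=Ro.from_euler('xyz',s["rotation"]).as_matrix()
    v=np.c_[u,np.ones(len(u))]@R.T
    return np.array(s["eye"]),v
def onplane(s,px,P,n):
    e,v=rays(s,px); t=((P-e)@n)/(v@n); return e+t[:,None]*v
def onz(s,px,z): return onplane(s,px,np.array([0,0,z]),np.array([0,0,1.]))
def proj(s,X):
    R=Ro.from_euler('xyz',s["rotation"]).as_matrix(); c=(np.atleast_2d(X)-s["eye"])@R
    u=c[:,:2]/c[:,2:]; u=u*(1+s["k1"]*(u**2).sum(1,keepdims=True)); K=s["intrinsics"]
    return u*[K[0,0],K[1,1]]+[K[0,2],K[1,2]]
def tri(obs):
    A=np.zeros((3,3));b=np.zeros(3)
    for s,p in obs:
        e,v=rays(s,p);v=v[0]/np.linalg.norm(v[0]);M=np.eye(3)-np.outer(v,v);A+=M;b+=M@e
    X=np.linalg.solve(A,b); return X,[float(np.linalg.norm(proj(s,X)[0]-np.array(p))) for s,p in obs]
E
python3 - <<'E'
from h import *
from bench import robot
import pickle
t=robot.snapshot("top"); s=robot.snapshot("scene"); pickle.dump((t,s),open("s0.pkl","wb"))
for im,b,nm in ((t["color"],(70,180,200,305),"mt"),(s["color"],(265,110,370,220),"ms")):
    h=cv2.cvtColor(im,cv2.COLOR_RGB2HSV); x0,y0,x1,y1=b
    c=h[y0:y1,x0:x1]
    th=80 if nm=="mt" else 150
    m=((c[...,1]<45)&(c[...,2]>th)).astype(np.uint8)*255
    print([c[i,j].tolist() for i,j in ((20,40),(80,40),(60,10),(107,62))] if nm=="mt" else [c[i,j].tolist() for i,j in ((20,50),(60,80),(15,35))])
    cv2.imwrite(f"pics/{nm}.png",cv2.resize(m,None,fx=4,fy=4,interpolation=cv2.INTER_NEAREST))
# base plate, bottle
f=lambda x,y:(70+x/4.6,180+y/4.6)
print("plate",onz(t,[f(165,57),f(538,68),f(525,530),f(50,522)],0.01).round(3))
g=lambda x,y:(265+x/4,165+y/4)
print("cap top top-view",onz(t,[g(337,309)],.136).round(4))
print("cap tri",tri([(t,g(337,309)),(s,(120+184/4,175+80/4))]))
print("green/small/",onz(t,[g(60,372),g(283,62)],.05).round(3))
print("balance corners",onz(t,[g(190,160),g(507,203),g(470,588),g(150,550)],.06).round(3))
E
```

```text
[[120, 5, 112], [105, 9, 115], [100, 7, 111], [40, 8, 92]]
[[138, 6, 204], [130, 4, 216], [20, 10, 161]]
plate [[0.649 0.286 0.01 ]
 [0.647 0.088 0.01 ]
 [0.407 0.086 0.01 ]
 [0.406 0.332 0.01 ]]
cap top top-view [[ 0.5353 -0.281   0.136 ]]
cap tri (array([ 0.53600621, -0.27999947,  0.12961125]), [1.063941169109179, 0.8933657460866422])
green/small/ [[ 0.499 -0.138  0.05 ]
 [ 0.683 -0.267  0.05 ]]
balance corners [[ 0.623 -0.211  0.06 ]
 [ 0.601 -0.395  0.06 ]
 [ 0.382 -0.371  0.06 ]
 [ 0.4   -0.189  0.06 ]]
```

View pics/mt.png

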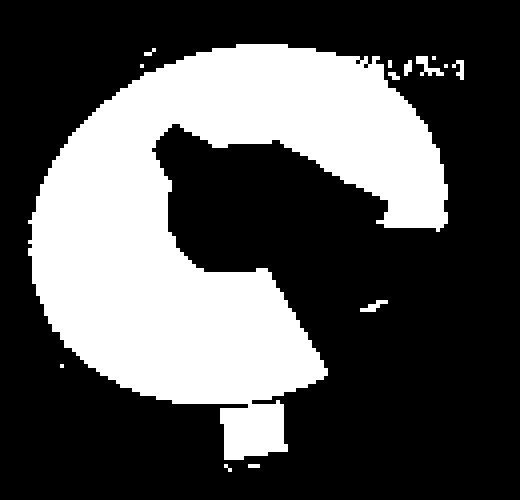

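View pics/ms.png

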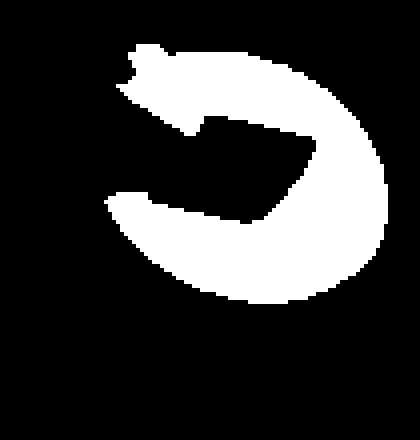

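```bash
cat > fit.py <<'E'
from h import *
def rimpts(s,b,th,excl):
    x0,y0,x1,y1=b; c=cv2.cvtColor(s["color"],cv2.COLOR_RGB2HSV)[y0:y1,x0:x1]
    m=((c[...,1]<45)&(c[...,2]>th)).astype(np.uint8)
    m=cv2.morphologyEx(m,cv2.MORPH_OPEN,np.ones((3,3)))
    cs,_=cv2.findContours(m,cv2.RETR_EXTERNAL,cv2.CHAIN_APPROX_NONE)
    k=max(cs,key=cv2.contourArea)[:,0,:].astype(float)
    k=k-(k-k.mean(0))/np.linalg.norm(k-k.mean(0),axis=1)[:,None]*-0.5  # half px outwards
    k=k+[x0,y0]
    return np.array([p for p in k if not excl(*p)]),m
def nrm(az,tilt=.47): return np.array([np.sin(tilt)*np.cos(az),np.sin(tilt)*np.sin(az),np.cos(tilt)])
def fit(obs,free=False):
    def f(p):
        n=nrm(p[3],p[4] if free else .47); C=p[:3]
        return 1e3*np.concatenate([np.linalg.norm(onplane(s,q,C,n)-C,axis=1)-.109 for s,q in obs])
    r=least_squares(f,[.53,.2,.17,0.,.47] if free else [.53,.2,.17,0.],loss='soft_l1',f_scale=1.)
    return r.x,f(r.x)
E
python3 - <<'E'
from fit import *
import pickle
t,s=pickle.load(open("s0.pkl","rb"))
et=lambda x,y: (x>70+260/4 and y>180+222/4) or y>180+402/4 and x>70+200/4 or (x>70+350/4 and y<180+90/4) or (70+150/4<x<70+400/4 and 180+120/4<y<180+300/4)
es=lambda x,y: (x<265+185/4 and y<110+205/4) or (265+140/4<x<265+330/4 and 110+110/4<y<110+230/4)
pt,_=rimpts(t,(70,180,200,305),80,et); ps,_=rimpts(s,(265,110,370,220),150,es)
print(len(pt),len(ps))
for o in ([(t,pt),(s,ps)],[(t,pt)],[(s,ps)]):
  for fr in (False,True):
    x,r=fit(o,fr); print(x.round(4),np.abs(r).mean().round(2),np.abs(r).max().round(1))
E
```

```text
208 144
[ 0.5448  0.1883  0.1526 -0.0834] 1.57 41.8
[ 0.5451  0.1884  0.1526 -0.0761  0.4776] 1.55 41.8
[ 5.446e-01  1.867e-01  1.595e-01 -3.000e-04] 1.14 41.1
[ 0.5446  0.1872  0.1574 -0.0025  0.4631] 1.12 41.0
[ 0.5605  0.1789  0.1626 -0.0289] 0.82 2.7
[ 0.557   0.1817  0.16   -0.0357  0.4784] 0.79 2.5
```

```bash
cat > pl.py <<'E'
from h import *
def frame(az):
    n=np.array([np.sin(.47)*np.cos(az),np.sin(.47)*np.sin(az),np.cos(.47)])
    # uphill direction = -horizontal lean, in plane
    u=np.array([-np.cos(.47)*np.cos(az),-np.cos(.47)*np.sin(az),np.sin(.47)])
    v=np.cross(n,u); return u,v,n
def ang(X,C,F): d=X-C; return np.arctan2(d@F[1],d@F[0]),np.hypot(d@F[1],d@F[0])
E
python3 - <<'E'
from pl import *
import pickle
t,s=pickle.load(open("s0.pkl","rb"))
C=np.array([.545,.187,.156])
for az in (0,-.04):
    F=frame(az)
    for nm,S,ps in (("top",t,[(181.2,237),(152,273.5)]),("scene",s,[(265+122/4,110+86/4),(265+107/4,110+202/4)])):
        X=onplane(S,ps,C,F[2]); print(az,nm,[np.round(ang(x,C,F),3) for x in X])
    # tab, at heights below cover
    for h in (-.005,-.02,-.04):
        X=onplane(t,[(70+222/4,180+408/4),(70+284/4,180+404/4),(70+287/4,180+448/4),(70+224/4,180+459/4)],C+h*F[2],F[2]); print("tab",h,[np.round(ang(x,C+h*F[2],F),3) for x in X])
print(tri([(t,(70+287/4,180+448/4)),(s,(265+147/5,110+77/5))]), tri([(t,(70+224/4,180+459/4)),(s,(265+183/5,110+50/5))]))
E
```

```text
0 top [array([1.503, 0.11 ]), array([0.568, 0.11 ])]
0 scene [array([0.567, 0.104]), array([1.619, 0.108])]
tab -0.005 [array([0.068, 0.11 ]), array([0.342, 0.114]), array([0.318, 0.138]), array([0.093, 0.138])]
tab -0.02 [array([0.033, 0.103]), array([0.331, 0.106]), array([0.307, 0.13 ]), array([0.067, 0.131])]
tab -0.04 [array([-0.022,  0.095]), array([0.315, 0.096]), array([0.292, 0.121]), array([0.028, 0.123])]
-0.04 top [array([1.549, 0.109]), array([0.604, 0.109])]
-0.04 scene [array([0.594, 0.104]), array([1.645, 0.107])]
tab -0.005 [array([0.104, 0.11 ]), array([0.378, 0.113]), array([0.354, 0.137]), array([0.129, 0.138])]
tab -0.02 [array([0.072, 0.103]), array([0.37 , 0.106]), array([0.345, 0.13 ]), array([0.105, 0.131])]
tab -0.04 [array([0.022, 0.095]), array([0.357, 0.096]), array([0.332, 0.121]), array([0.07 , 0.123])]
(array([0.42532514, 0.14802806, 0.19446084]), [0.2584821717649821, 0.16946790883516688]) (array([0.41968885, 0.17612645, 0.20477118]), [0.13620319693802252, 0.0879049378827838])
```

```bash
cat > go.py <<'E'
from pl import *
from bench import robot
C=np.array([.545,.187,.156]); AZ=0.
def cur():
    o=robot.get_obs(); return np.array(o["tool_pos"]),Ro.from_euler('xyz',o["ee_rot"]),o
def target(theta,h,r=0.,sign=1,C=C,AZ=AZ):
    u,v,n=frame(AZ); x=np.cos(theta)*u+np.sin(theta)*v; y=np.cross(n,x)
    X=sign*y; Z=-n; return C+h*n+r*x, Ro.from_matrix(np.c_[X,np.cross(Z,X),Z])
def rep(P,R):
    p,q,o=cur(); w=(q.inv()*R).as_rotvec()
    print("rotvec (tool)",w.round(3),"rows",np.ceil(np.linalg.norm(w)/.18))
    print("shift in present tool axes mm",(q.inv().apply(P-p)*1e3).round(1)," in target axes",(R.inv().apply(P-p)*1e3).round(1))
    print("tcp",p.round(4),"target",P.round(4),"j",o["joint_positions"].round(2),"t",round(o["time"],2),"w",round(o["width"],4),"F",np.round(o["wrist_force"],1))
E
python3 - <<'E'
from go import *
for s in (1,-1): print(s);rep(*target(1.04,.16,0,s))
E
```

```text
1
rotvec (tool) [ 0.181 -0.503  1.712] rows 10.0
shift in present tool axes mm [-160.5  514.4  -93.6]  in target axes [ 458.1  112.3 -276.9]
tcp [0.1905 0.5157 0.205 ] target [0.6175 0.187  0.2987] j [ 1.11  0.09  1.37 -0.    1.68 -0.1 ] t 0.25 w 0.0939 F [0.2 1.3 0.2]
-1
rotvec (tool) [ 0.479  0.172 -1.367] rows 9.0
shift in present tool axes mm [-160.5  514.4  -93.6]  in target axes [-458.1 -112.3 -276.9]
tcp [0.1905 0.5157 0.205 ] target [0.6175 0.187  0.2987] j [ 1.11  0.09  1.37 -0.    1.68 -0.1 ] t 0.25 w 0.0939 F [0.2 1.3 0.2]
```

```bash
python3 -m handwheel '{"delta_pos":[[0,0,-20],[0,0,-20],[0,0,-20],[0,0,-20],[0,0,-20],[0,0,0],[0,0,0],[0,0,0]],"rotation":[[0.018,-0.05,0.171],[0.018,-0.05,0.171],[0.018,-0.05,0.171],[0.018,-0.05,0.171],[0.018,-0.05,0.171],[0.018,-0.05,0.171],[0.018,-0.05,0.171],[0.018,-0.05,0.171]],"claw":[-1,-1,-1,-1,-1,-1,-1,-1]}'
python3 - <<'E'
from go import *
rep(*target(1.04,.13,0,1))
E
```

```text
time: 1.25
tool_pos: [0.1992, 0.5221, 0.3043]
ee_rot: [2.999, 0.368, -0.203]
wrist_force: [-0.6, 0.0, 0.4]
width: 0.094
rotvec (tool) [ 0.034 -0.101  0.338] rows 2.0
shift in present tool axes mm [ 444.3  263.8 -100.4]  in target axes [ 493.4   99.  -154.4]
tcp [0.1992 0.5221 0.3043] target [0.6039 0.187  0.2719] j [0.94 0.29 0.99 0.32 2.13 1.24] t 1.25 w 0.094 F [-0.6  0.   0.4]
```

```bash
python3 -m handwheel '{"delta_pos":[[0,0,0],[0,0,0],[50,10,-16],[50,10,-16],[50,10,-16],[50,10,-16],[50,10,-16],[50,10,-16]],"rotation":[[0.017,-0.05,0.169],[0.017,-0.05,0.169],[0,0,0],[0,0,0],[0,0,0],[0,0,0],[0,0,0],[0,0,0]],"claw":[-1,-1,-1,-1,-1,-1,-1,-1]}'
python3 - <<'E'
from go import *
rep(*target(1.04,.13,0,1))
E
```

```text
time: 2.25
tool_pos: [0.4487, 0.3188, 0.2866]
ee_rot: [2.892, 0.401, -0.575]
wrist_force: [0.5, 0.7, 0.6]
width: 0.0943
rotvec (tool) [ 0.    -0.002  0.006] rows 1.0
shift in present tool axes mm [191.6  41.4 -56.7]  in target axes [191.8  40.2 -57.1]
tcp [0.4487 0.3188 0.2866] target [0.6039 0.187  0.2719] j [0.4  0.4  0.91 0.23 2.26 1.03] t 2.25 w 0.0943 F [0.5 0.7 0.6]
```

```bash
python3 -m handwheel '{"delta_pos":[[38,8,-12],[38,8,-12],[38,8,-12],[38,8,-12],[39,8,-9],[0,0,0],[0,0,0],[0,0,0]],"rotation":[[0,0,0],[0,0,0],[0,0,0],[0,0,0],[0,0,0],[0,0,0],[0,0,0],[0,0,0]],"claw":[-1,-1,-1,-1,-1,-1,-1,-1]}'
python3 - <<'E'
from go import *
rep(*target(1.04,.13,0,1))
w=robot.snapshot("wrist"); import pickle; pickle.dump(w,open("w1.pkl","wb")); cv2.imwrite("pics/w1.png",w["color"][:,:,::-1])
E
```

```text
time: 3.25
tool_pos: [0.6022, 0.1908, 0.2734]
ee_rot: [2.894, 0.4, -0.573]
wrist_force: [-0.3, -0.1, 0.8]
width: 0.094
rotvec (tool) [ 0.    -0.003  0.008] rows 1.0
shift in present tool axes mm [3.8 2.2 0.6]  in target axes [3.8 2.2 0.6]
tcp [0.6022 0.1908 0.2734] target [0.6039 0.187  0.2719] j [0.17 0.67 0.54 0.11 2.39 0.76] t 3.25 w 0.094 F [-0.3 -0.1  0.8]
```

View pics/w1.png

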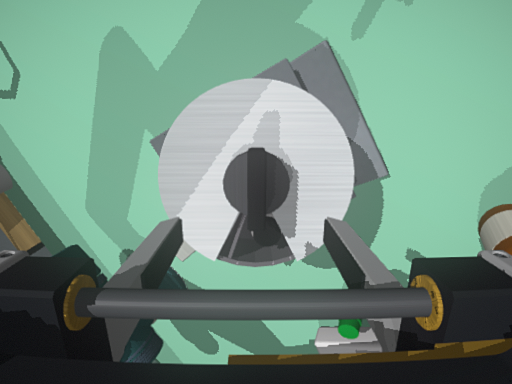

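The wrist view shows the disc centred near (256,175), the bar along the column x≈256, the opening at the bottom centred near (256,245), and the tab at (187,253). I refine the fit from here.

Run:
```python
from fit import *
import pickle
w=pickle.load(open("w1.pkl","rb")); t,s=pickle.load(open("s0.pkl","rb"))
g=cv2.cvtColor(w["color"],cv2.COLOR_RGB2HSV)
# radial edge search from centre: saturation jump
c0=np.array([256.,175.]);P=[]
for a in np.deg2rad(np.r_[np.arange(170,371,4)]):
    d=np.array([np.cos(a),np.sin(a)])
    rr=np.arange(75,115,.25); q=(c0+rr[:,None]*d)
    sat=cv2.remap(g[...,1].astype(np.float32),q[:,0:1].astype(np.float32),q[:,1:2].astype(np.float32),1)[:,0]
    val=cv2.remap(g[...,2].astype(np.float32),q[:,0:1].astype(np.float32),q[:,1:2].astype(np.float32),1)[:,0]
    bad=np.where((sat>35)|(val<135))[0]
    if len(bad): P.append(q[bad[0]])
P=np.array(P); e=cv2.fitEllipse(P.astype(np.float32)); print("ellipse",e)
for o in [[(w,P)],[(w,P),(t,None)]][:1]:
  for fr in (False,True):
    x,r=fit(o,fr); print(x.round(4),np.abs(r).mean().round(2),np.abs(r).max().round(1))
from fit import rimpts
et=lambda x,y: (x>70+260/4 and y>180+222/4) or y>180+396/4 or (x>70+330/4 and y<180+100/4) or (70+110/4<x<70+400/4 and 180+100/4<y<180+330/4)
es=lambda x,y: (x<265+185/4 and y<110+205/4) or (265+140/4<x<265+330/4 and 110+110/4<y<110+230/4) 
pt,_=rimpts(t,(70,180,200,305),80,et); ps,_=rimpts(s,(265,110,370,220),150,es)
for nm,o in (("w+t",[(w,P),(t,pt)]),("w+t+s",[(w,P),(t,pt),(s,ps)]),("t",[(t,pt)])):
  for fr in (False,True):
    x,r=fit(o,fr); print(nm,x.round(4),np.abs(r).mean().round(2),np.abs(r).max().round(1))
v=w["color"][:,:,::-1].copy()
for p in P: cv2.circle(v,tuple(int(i) for i in p.round()),1,(0,0,255),-1)
cv2.imwrite("pics/w1p.png",cv2.resize(v[60:290,130:390],None,fx=3,fy=3,interpolation=cv2.INTER_CUBIC)[:600])
```

```text
ellipse ((255.81765747070312, 172.8734588623047), (191.1696014404297, 197.14993286132812), 80.98771667480469)
[ 0.5446  0.1896  0.1526 -0.0945] 0.24 0.7
[ 0.5447  0.1896  0.1526 -0.0926  0.4711] 0.24 0.7
w+t [0.5452 0.1889 0.1542 0.0083] 0.74 2.5
w+t [ 0.5449  0.1888  0.1536 -0.0011  0.4627] 0.73 2.3
w+t+s [ 0.5449  0.1888  0.1522 -0.0843] 1.19 4.4
w+t+s [ 0.5457  0.1889  0.1525 -0.0601  0.4893] 1.08 3.8
t [ 0.5447  0.187   0.1585 -0.0021] 0.6 1.8
t [ 0.5444  0.1873  0.1566 -0.0163  0.4597] 0.57 1.8
```

View pics/w1p.png

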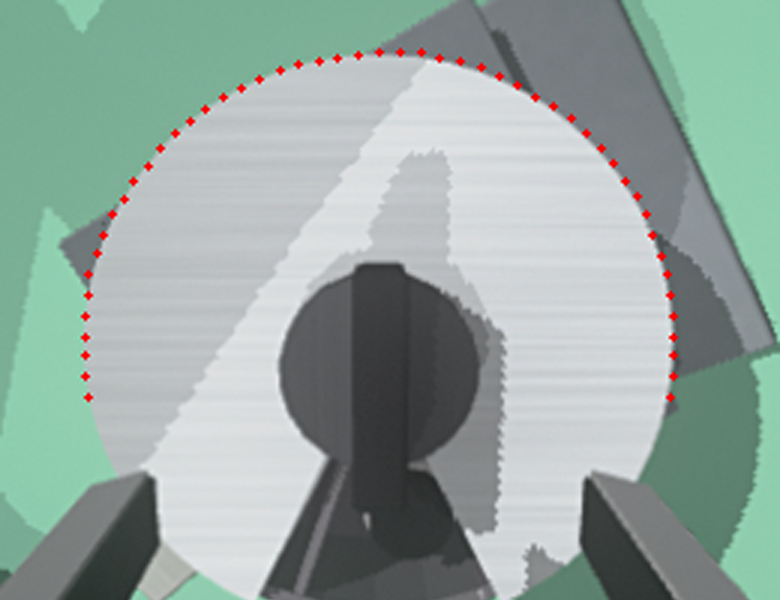

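Run:
```python
from fit import *
from pl import *
import pickle
w=pickle.load(open("w1.pkl","rb")); t,s=pickle.load(open("s0.pkl","rb"))
f=lambda x,y:(130+x/3,60+y/3)
A=onz(w,[f(622,2),f(776,345)],.01);print(A.round(4),"edge az",np.arctan2(*(A[1]-A[0])[[1,0]]))
# top: fit line edges by pixel gradient
g=t["color"].astype(float).sum(2)
gg=(t["color"][...,1].astype(float)-t["color"][...,0])
P=[]
for y in range(200,236,2):
    row=cv2.GaussianBlur(gg[y:y+1],(3,1),0)[0]; seg=np.diff(row[178:196]); P.append((178+seg.argmax()+.5,y))
P=np.array(P); l=cv2.fitLine(P.astype(np.float32),cv2.DIST_HUBER,0,.01,.01).ravel(); print(l,P[:,0])
A=onz(t,[(l[2]-l[0]*30,l[3]-l[1]*30),(l[2]+l[0]*30,l[3]+l[1]*30)],.01);print(A.round(4),np.arctan((A[1]-A[0])[1]/(A[1]-A[0])[0]))
# scene: plate front corners
h=lambda x,y:(265+x/5,110+y/5)
B=onz(s,[h(212,548),h(510,470),h(60,350)],.01);print(B.round(4))
for C,az in (([.5446,.1896,.1526],-.09),([.545,.1885,.154],0),([.545,.1885,.154],-.04)):
    C=np.array(C);F=frame(az);print(az,[np.round(ang(x,C,F),3) for x in onplane(w,[f(262,594),f(492,594),f(335,460),f(428,470)],C,F[2])])
    X=onplane(w,[f(380,265),f(380,510)],C+.046*F[2],F[2]); print("bar ends",[np.round(ang(x,C+.046*F[2],F),3) for x in X])
    X=onplane(w,[f(379,365)],C+.012*F[2],F[2]); print("hub ctr",((X-C-.012*F[2])@np.array(F).T).round(4))
```

```text
[[0.6509 0.2591 0.01  ]
 [0.6484 0.0892 0.01  ]] edge az -1.5853529710149414
[ 5.1744543e-02 -9.9866033e-01  1.8650000e+02  2.1239999e+02] [187.5 186.5 187.5 186.5 186.5 186.5 186.5 187.5 186.5 186.5 186.5 186.5
 185.5 185.5 185.5 185.5 185.5 185.5]
[[0.532  0.0891 0.01  ]
 [0.6778 0.0869 0.01  ]] -0.015072133132986113
[[0.6479 0.0852 0.01  ]
 [0.655  0.2835 0.01  ]
 [0.4274 0.0915 0.01  ]]
-0.09 [array([0.667, 0.105]), array([1.575, 0.106]), array([0.699, 0.04 ]), array([1.553, 0.045])]
bar ends [array([-1.977,  0.044]), array([1.093, 0.037])]
hub ctr [[-0.001  -0.0036 -0.    ]]
0 [array([0.575, 0.102]), array([1.501, 0.101]), array([0.593, 0.039]), array([1.482, 0.043])]
bar ends [array([-2.07 ,  0.044]), array([1.026, 0.036])]
hub ctr [[-0.0016 -0.0044 -0.    ]]
-0.04 [array([0.612, 0.103]), array([1.535, 0.102]), array([0.63 , 0.039]), array([1.516, 0.043])]
bar ends [array([-2.025,  0.044]), array([1.05 , 0.036])]
hub ctr [[-0.0015 -0.0046 -0.    ]]
```

```bash
sed -i 's/^C=.*/C=np.array([.545,.1885,.1535]); AZ=-.018/' go.py
python3 - <<'E'
from go import *
rep(*target(1.05,.017,0,1))
E
```

```text
rotvec (tool) [ 0.007 -0.008  0.014] rows 1.0
shift in present tool axes mm [  3.8   0.5 115.9]  in target axes [  4.7   1.2 115.9]
tcp [0.6022 0.1908 0.2735] target [0.5527 0.1884 0.1687] j [0.17 0.67 0.54 0.11 2.39 0.76] t 3.3 w 0.0939 F [ 0.7 -0.3  0.5]
```

```bash
python3 -m handwheel '{"delta_pos":[[4,1,10],[0,0,18],[0,0,18],[0,0,18],[0,0,18],[0,0,18],[0,0,16],[0,0,0]],"rotation":[[0.007,-0.008,0.014],[0,0,0],[0,0,0],[0,0,0],[0,0,0],[0,0,0],[0,0,0],[0,0,0]],"claw":[-1,-1,-1,-1,-1,-1,-1,-1]}'
python3 - <<'E'
from go import *
rep(*target(1.05,.017,0,1))
w=robot.snapshot("wrist"); cv2.imwrite("pics/w2.png",w["color"][:,:,::-1])
E
```

```text
time: 4.3
tool_pos: [0.5515, 0.1885, 0.1675]
ee_rot: [2.892, 0.406, -0.591]
wrist_force: [0.4, 0.3, 0.3]
width: 0.0937
rotvec (tool) [ 0.002  0.003 -0.   ] rows 1.0
shift in present tool axes mm [ 0.6 -0.2 -1.6]  in target axes [ 0.6 -0.2 -1.6]
tcp [0.5515 0.1885 0.1675] target [0.5527 0.1884 0.1687] j [0.18 0.53 0.96 0.1  2.11 0.75] t 4.3 w 0.0937 F [0.4 0.3 0.3]
```

View pics/w2.png

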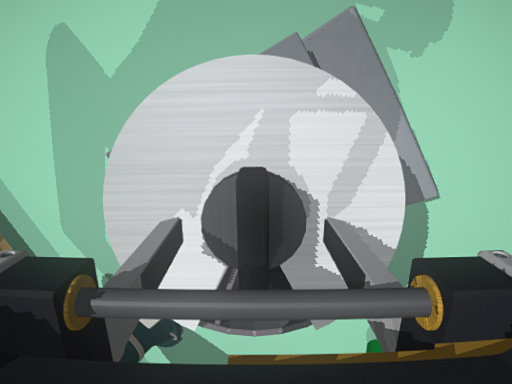

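The bar (column ~253) is centred between the fingers (183 and 325). Now I close on it.

```bash
python3 -m handwheel '{"delta_pos":[[0,0,-1],[0,0,0],[0,0,0],[0,0,0],[0,0,0],[0,0,0],[0,0,0],[0,0,0]],"rotation":[[0,0,0],[0,0,0],[0,0,0],[0,0,0],[0,0,0],[0,0,0],[0,0,0],[0,0,0]],"claw":[1,1,1,1,1,1,1,1]}'
python3 - <<'E'
from go import *
rep(*target(1.05,.017,0,1))
w=robot.snapshot("wrist"); cv2.imwrite("pics/w3.png",w["color"][:,:,::-1])
E
```

```text
time: 5.35
tool_pos: [0.5524, 0.1884, 0.169]
ee_rot: [2.893, 0.408, -0.591]
wrist_force: [-0.5, -0.8, -2.5]
width: 0.0181
rotvec (tool) [ 0.001  0.004 -0.   ] rows 1.0
shift in present tool axes mm [ 0.4 -0.2  0.2]  in target axes [ 0.4 -0.2  0.2]
tcp [0.5524 0.1884 0.169 ] target [0.5527 0.1884 0.1687] j [0.18 0.53 0.96 0.11 2.12 0.75] t 5.35 w 0.0181 F [-0.5 -0.8 -2.5]
```

View pics/w3.png

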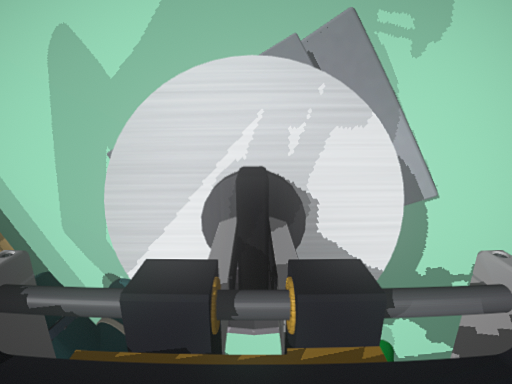

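Gripped: 18.1 mm width and low force. Next I turn by about -0.84 rad, which is +z in the tool frame.

```bash
python3 -m handwheel '{"delta_pos":[[0,0,0],[0,0,0],[0,0,0],[0,0,0],[0,0,0],[0,0,0],[0,0,0],[0,0,0]],"rotation":[[0,0,0.12],[0,0,0.12],[0,0,0.12],[0,0,0.12],[0,0,0.12],[0,0,0.12],[0,0,0.12],[0,0,0]],"claw":[1,1,1,1,1,1,1,1]}'
python3 - <<'E'
from go import *
rep(*target(.21,.017,0,1))
for n in ("wrist","top"):
    w=robot.snapshot(n); cv2.imwrite(f"pics/{n}4.png",w["color"][:,:,::-1])
    if n=="top": cv2.imwrite("pics/top4c.png",cv2.resize(w["color"][180:305,70:200,::-1],None,fx=4.6,fy=4.6,interpolation=cv2.INTER_CUBIC))
E
```

```text
time: 6.4
tool_pos: [0.5513, 0.1902, 0.1696]
ee_rot: [2.675, 0.099, -1.401]
wrist_force: [-5.8, 6.7, 2.4]
width: 0.0177
rotvec (tool) [0.005 0.003 0.002] rows 1.0
shift in present tool axes mm [ 2.1 -1.3  0.2]  in target axes [ 2.1 -1.3  0.2]
tcp [0.5513 0.1902 0.1696] target [0.5527 0.1884 0.1687] j [0.18 0.53 0.96 0.11 2.12 1.59] t 6.4 w 0.0177 F [-5.8  6.7  2.4]
```

View pics/wrist4.png

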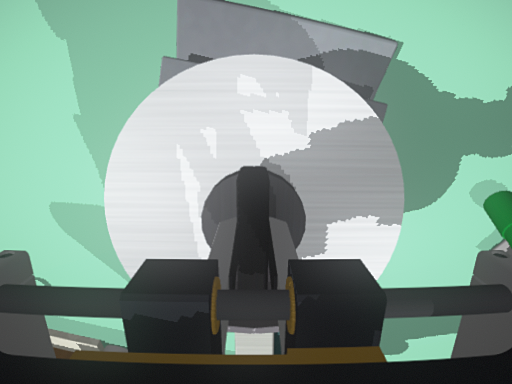

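View pics/top4c.png

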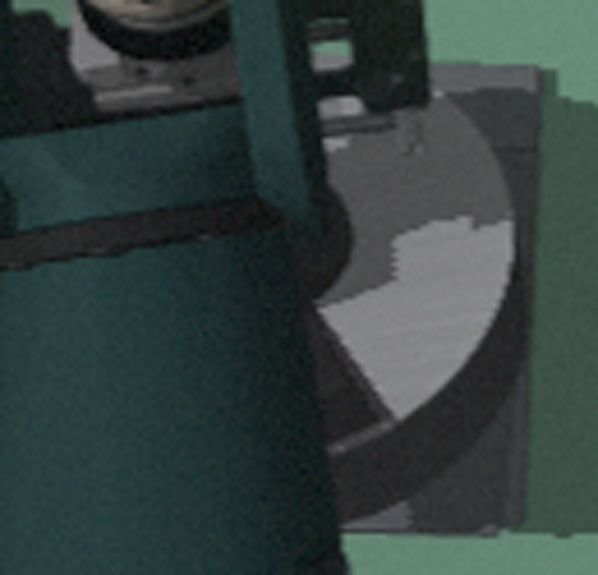

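```bash
python3 - <<'E'
import cv2
a=cv2.imread("pics/wrist4.png"); cv2.imwrite("pics/w4c.png",cv2.resize(a[300:365,200:310],None,fx=6,fy=6,interpolation=cv2.INTER_CUBIC))
E
python3 -m handwheel '{"delta_pos":[[0,0,0],[0,0,0],[0,0,0],[0,0,0],[0,0,0],[0,0,-15],[0,0,-25],[0,0,-25]],"rotation":[[0,0,0],[0,0,0],[0,0,0],[0,0,0],[0,0,0],[0,0,0],[0,0,0],[0,0,0]],"claw":[-1,-1,-1,-1,-1,-1,-1,-1]}'
python3 -m handwheel '{"delta_pos":[[0,0,-25],[0,0,-25],[0,0,0],[0,0,0],[0,0,0],[0,0,0],[0,0,0],[0,0,0]],"rotation":[[0,0,0],[0,0,0],[0,0,0],[0,0,0],[0,0,0],[0,0,0],[0,0,0],[0,0,0]],"claw":[-1,-1,-1,-1,-1,-1,-1,-1]}'
python3 - <<'E'
from go import *
import pickle
rep(*target(.21,.017,0,1))
w=robot.snapshot("wrist"); pickle.dump(w,open("w5.pkl","wb")); cv2.imwrite("pics/w5.png",w["color"][:,:,::-1])
cv2.imwrite("pics/w5c.png",cv2.resize(w["color"][60:290,130:390,::-1],None,fx=3,fy=3,interpolation=cv2.INTER_CUBIC)[90:])
E
```

```text
time: 7.5
tool_pos: [0.5831, 0.1871, 0.2271]
ee_rot: [2.679, 0.095, -1.403]
wrist_force: [0.2, 0.0, -0.1]
width: 0.0927
time: 8.5
tool_pos: [0.6055, 0.1868, 0.271]
ee_rot: [2.679, 0.095, -1.403]
wrist_force: [-0.6, 0.1, 0.0]
width: 0.0941
rotvec (tool) [ 0.002  0.001 -0.001] rows 1.0
shift in present tool axes mm [ -0.6   0.4 115.2]  in target axes [ -0.7   0.6 115.2]
tcp [0.6055 0.1868 0.271 ] target [0.5527 0.1884 0.1687] j [0.16 0.68 0.54 0.12 2.39 1.61] t 8.5 w 0.0941 F [-0.6  0.1  0. ]
```

View pics/w5c.png

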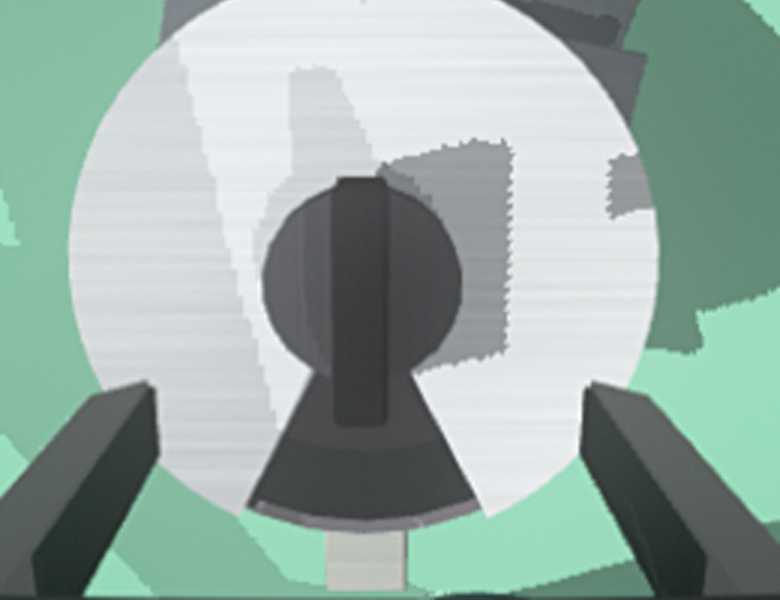

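View pics/w4c.png

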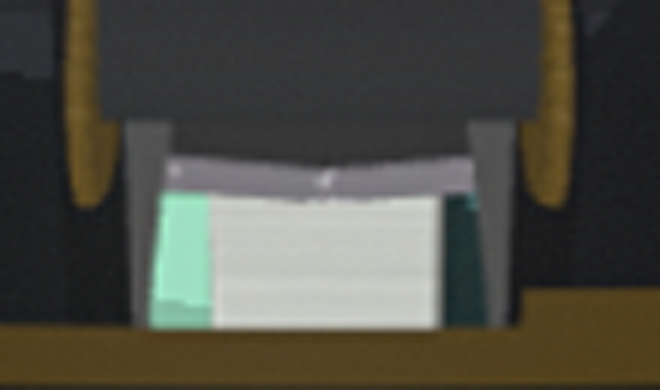

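Run:
```python
from go import *
import pickle
w=pickle.load(open("w5.pkl","rb"))
f=lambda x,y:(130+x/3,90+y/3)
cv2.imwrite("pics/w5d.png",cv2.resize(w["color"][225:295,195:310,::-1],None,fx=6.5,fy=6.5,interpolation=cv2.INTER_CUBIC))
for CC in (C,C+[-.001,.0015,0]):
  F=frame(AZ)
  print([np.round(ang(x,CC,F),3) for x in onplane(w,[f(246,508),f(486,516),f(313,374),f(414,374)],CC,F[2])])
  for h in (-.01,-.018,-.026):
    D=CC+h*F[2]; print(h,[np.round(ang(x,D,F),3) for x in onplane(w,[f(328,530),f(407,530),f(327,590),f(406,590)],D,F[2])])
  D=CC+.046*F[2];X=onplane(w,[f(358,190),f(360,425)],D,F[2]);d=X[1]-X[0];print("bar dir",np.arctan2(d@F[1],d@F[0]), [np.round((x-D)@np.array(F).T,4) for x in X])
```

```text
[array([-0.263,  0.105]), array([0.666, 0.108]), array([-0.285,  0.042]), array([0.666, 0.041])]
-0.01 [array([0.065, 0.11 ]), array([0.362, 0.11 ]), array([0.089, 0.138]), array([0.33 , 0.138])]
-0.018 [array([0.067, 0.114]), array([0.36 , 0.114]), array([0.09 , 0.143]), array([0.328, 0.143])]
-0.026 [array([0.069, 0.119]), array([0.357, 0.119]), array([0.091, 0.149]), array([0.327, 0.149])]
bar dir 0.21322672749955948 [array([-0.0374, -0.01  ,  0.    ]), array([0.0377, 0.0063, 0.    ])]
[array([-0.251,  0.104]), array([0.682, 0.108]), array([-0.256,  0.041]), array([0.707, 0.042])]
-0.01 [array([0.079, 0.109]), array([0.378, 0.11 ]), array([0.1  , 0.138]), array([0.342, 0.138])]
-0.018 [array([0.081, 0.114]), array([0.374, 0.114]), array([0.101, 0.143]), array([0.34 , 0.143])]
-0.026 [array([0.082, 0.118]), array([0.371, 0.119]), array([0.102, 0.148]), array([0.338, 0.148])]
bar dir 0.21322672749955865 [array([-0.0382, -0.0085,  0.    ]), array([ 0.037 ,  0.0078, -0.    ])]
```

View pics/w5d.png

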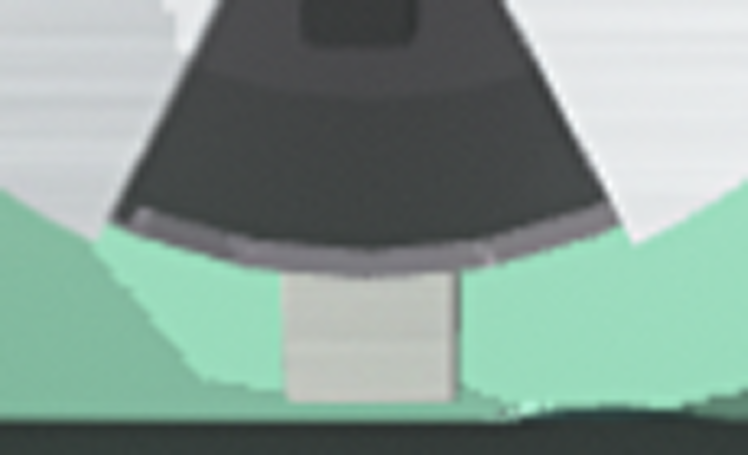

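The opening centre is at about 0.215 rad and the tab at about 0.22, so they agree to within about 0.01 rad and the cover is lined up. Next comes the bottle.

```bash
sed -i 's/^C=.*/C=np.array([.5455,.1905,.1533]); AZ=-.018/' go.py
cat >> go.py <<'E'
def down():
    P,R=target(.215,0); x=R.as_matrix()[:,0]; x=np.array([x[0],x[1],0]);x/=np.linalg.norm(x); z=np.array([0,0,-1.])
    return Ro.from_matrix(np.c_[x,np.cross(z,x),z])
E
python3 - <<'E'
from go import *
import pickle
t,s=pickle.load(open("s0.pkl","rb"))
print("reagent,beaker",onz(t,[(241,135)],.15),onz(t,[(292,155)],.09))
rep(np.array([.5355,-.2805,.24]),down())
# cap circle in top view
h=cv2.cvtColor(t["color"],cv2.COLOR_RGB2HSV)[225:260,330:370]
cv2.imwrite("pics/cap.png",cv2.resize(t["color"][220:265,320:385,::-1],None,fx=10,fy=10,interpolation=cv2.INTER_CUBIC))
E
```

```text
reagent,beaker [[ 0.76318747 -0.04322623  0.15      ]] [[ 0.73394938 -0.15973255  0.09      ]]
rotvec (tool) [0.462 0.094 0.016] rows 3.0
shift in present tool axes mm [449.9 136.8  55.4]  in target axes [448.1 150.   31.1]
tcp [0.6055 0.1868 0.2711] target [ 0.5355 -0.2805  0.24  ] j [0.16 0.68 0.54 0.12 2.39 1.61] t 8.55 w 0.0942 F [-0.7 -0.8 -1.2]
```

View pics/cap.png

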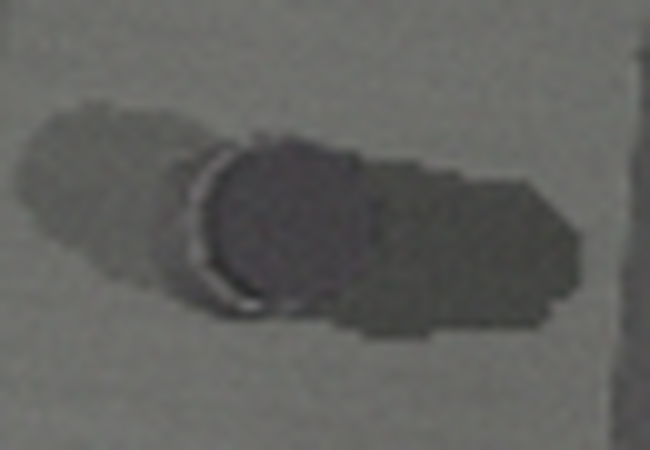

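```bash
python3 -m handwheel '{"delta_pos":[[0,0,-10],[0,0,0],[0,0,0],[50,16,0],[50,16,0],[50,16,0],[50,16,0],[50,16,0]],"rotation":[[0.154,0.031,0.005],[0.154,0.031,0.005],[0.154,0.031,0.005],[0,0,0],[0,0,0],[0,0,0],[0,0,0],[0,0,0]],"claw":[-1,-1,-1,-1,-1,-1,-1,-1]}'
python3 - <<'E'
from go import *
rep(np.array([.5355,-.2805,.24]),down())
E
```

```text
time: 9.55
tool_pos: [0.5742, -0.0749, 0.2799]
ee_rot: [-3.141, 0.001, -1.396]
wrist_force: [0.5, -0.7, 0.1]
width: 0.094
rotvec (tool) [-0.     0.001  0.001] rows 1.0
shift in present tool axes mm [195.8  73.9  39.6]  in target axes [195.8  73.8  39.9]
tcp [ 0.5742 -0.0749  0.2799] target [ 0.5355 -0.2805  0.24  ] j [-0.23  0.15  1.15  0.    1.84  1.17] t 9.55 w 0.094 F [ 0.5 -0.7  0.1]
```

```bash
python3 -m handwheel '{"delta_pos":[[45,18,5],[45,18,5],[45,18,10],[45,18,10],[16,2,10],[0,0,0],[0,0,0],[0,0,0]],"rotation":[[0,0,0],[0,0,0],[0,0,0],[0,0,0],[0,0,0],[0,0,0],[0,0,0],[0,0,0]],"claw":[-1,-1,-1,-1,-1,-1,-1,-1]}'
python3 - <<'E'
from go import *
import pickle
rep(np.array([.5355,-.2805,.24]),down())
w=robot.snapshot("wrist"); pickle.dump(w,open("w6.pkl","wb")); cv2.imwrite("pics/w6.png",w["color"][:,:,::-1])
print(proj(w,[[.5355,-.2805,.136],[.5355,-.2805,.064]]))
t=robot.snapshot("top"); cv2.imwrite("pics/top6c.png",cv2.resize(t["color"][180:305,70:200,::-1],None,fx=4.6,fy=4.6,interpolation=cv2.INTER_CUBIC)); pickle.dump(t,open("t6.pkl","wb"))
E
```

```text
time: 10.55
tool_pos: [0.5367, -0.2778, 0.2403]
ee_rot: [-3.14, 0.001, -1.394]
wrist_force: [0.8, -0.3, 0.8]
width: 0.0939
rotvec (tool) [-0.001  0.001  0.003] rows 1.0
shift in present tool axes mm [2.5 1.7 0.3]  in target axes [2.5 1.7 0.3]
tcp [ 0.5367 -0.2778  0.2403] target [ 0.5355 -0.2805  0.24  ] j [-0.57  0.21  1.17  0.    1.77  0.82] t 10.55 w 0.0939 F [ 0.8 -0.3  0.8]
[[254.84484103 190.02560706]
 [254.50147808 175.45876575]]
```

View pics/w6.png

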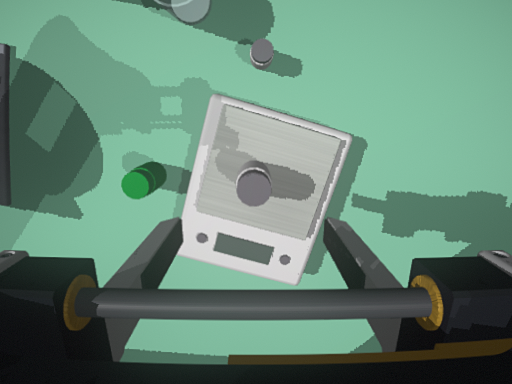

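View pics/top6c.png

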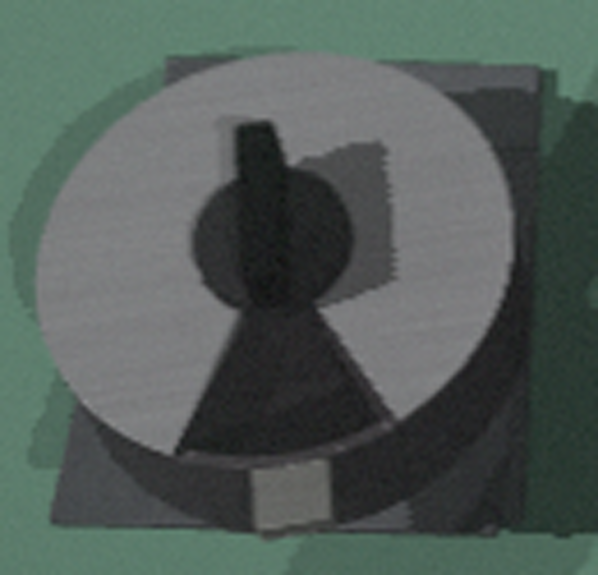

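```bash
python3 - <<'E'
from go import *
import pickle
t=pickle.load(open("t6.pkl","rb")); f=lambda x,y:(70+x/4.6,180+y/4.6); F=frame(AZ)
for CC in (C,C+[0,-.003,.002]):
    print([np.round(ang(x,CC,F),3) for x in onplane(t,[f(176,456),f(396,420),f(240,315),f(318,312)],CC,F[2])])
    D=CC-.018*F[2];print([np.round(ang(x,D,F),3) for x in onplane(t,[f(254,468),f(329,460),f(258,529),f(332,522)],D,F[2])])
rep(np.array([.536,-.2805,.119]),down())
E
python3 -m handwheel '{"delta_pos":[[2,1,10],[0,0,18],[0,0,18],[0,0,18],[0,0,18],[0,0,18],[0,0,14],[0,0,8]],"rotation":[[0,0,0],[0,0,0],[0,0,0],[0,0,0],[0,0,0],[0,0,0],[0,0,0],[0,0,0]],"claw":[-1,-1,-1,-1,-1,-1,-1,-1]}'
python3 - <<'E'
from go import *
rep(np.array([.536,-.2805,.119]),down())
w=robot.snapshot("wrist"); cv2.imwrite("pics/w7.png",w["color"][:,:,::-1])
E
```

```text
[array([-0.199,  0.11 ]), array([0.685, 0.112]), array([-0.169,  0.039]), array([0.679, 0.045])]
[array([0.077, 0.105]), array([0.388, 0.107]), array([0.111, 0.134]), array([0.347, 0.136])]
[array([-0.221,  0.111]), array([0.667, 0.111]), array([-0.231,  0.039]), array([0.632, 0.044])]
[array([0.053, 0.104]), array([0.365, 0.106]), array([0.092, 0.133]), array([0.329, 0.135])]
rotvec (tool) [-0.001  0.001  0.002] rows 1.0
shift in present tool axes mm [  2.3   1.1 121.1]  in target axes [  2.2   0.9 121.1]
tcp [ 0.5365 -0.2781  0.2401] target [ 0.536  -0.2805  0.119 ] j [-0.57  0.21  1.17  0.    1.77  0.82] t 10.65 w 0.094 F [-0.6 -0.7 -0.6]
time: 11.65
tool_pos: [0.535, -0.281, 0.1161]
ee_rot: [3.141, 0.002, -1.396]
wrist_force: [-0.7, 0.1, -0.0]
width: 0.0942
rotvec (tool) [0.001 0.002 0.   ] rows 1.0
shift in present tool axes mm [-0.3 -1.1 -2.9]  in target axes [-0.3 -1.1 -2.9]
tcp [ 0.535  -0.281   0.1161] target [ 0.536  -0.2805  0.119 ] j [-0.58  0.24  1.37  0.    1.53  0.82] t 11.65 w 0.0942 F [-0.7  0.1 -0. ]
```

View pics/w7.png

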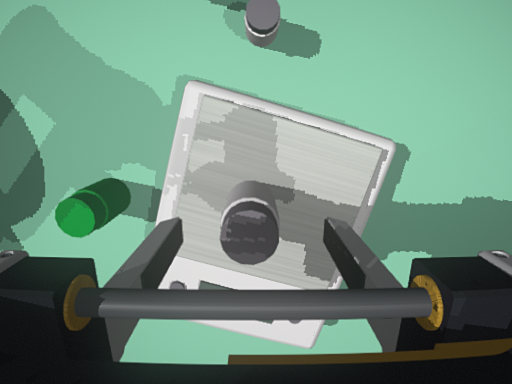

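```bash
python3 -m handwheel '{"delta_pos":[[-2,-1,-2],[0,0,0],[0,0,0],[0,0,0],[0,0,0],[0,0,0],[0,0,0],[0,0,0]],"rotation":[[0,0,0],[0,0,0],[0,0,0],[0,0,0],[0,0,0],[0,0,0],[0,0,0],[0,0,0]],"claw":[-1,-0.5,0,0.3,1,1,1,1]}'
python3 - <<'E'
from go import *
rep(np.array([.536,-.2805,.119]),down())
w=robot.snapshot("wrist"); cv2.imwrite("pics/w8.png",w["color"][:,:,::-1])
E
```

```text
time: 12.7
tool_pos: [0.5359, -0.279, 0.1193]
ee_rot: [3.141, 0.002, -1.396]
wrist_force: [-0.4, 0.2, 0.7]
width: 0.0352
rotvec (tool) [0.    0.002 0.   ] rows 1.0
shift in present tool axes mm [1.4 0.2 0.3]  in target axes [1.4 0.2 0.3]
tcp [ 0.5359 -0.279   0.1193] target [ 0.536  -0.2805  0.119 ] j [-0.57  0.24  1.37  0.    1.54  0.82] t 12.7 w 0.0352 F [-0.4  0.2  0.7]
```

View pics/w8.png

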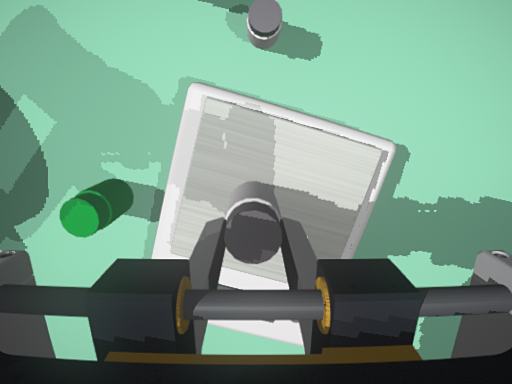

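```bash
python3 -m handwheel '{"delta_pos":[[0,0,-10],[0,0,-25],[0,0,-30],[0,0,-35],[0,0,-35],[0,0,-35],[0,0,-30],[0,0,0]],"rotation":[[0,0,0],[0,0,0],[0,0,0],[0,0,0],[0,0,0],[0,0,0],[0,0,0],[0,0,0]],"claw":[1,1,1,1,1,1,1,1]}'
python3 - <<'E'
from go import *
import pickle
rep(*target(.215,.10,.076,1))
w=robot.snapshot("wrist"); cv2.imwrite("pics/w9.png",w["color"][:,:,::-1]); p,q,o=cur()
print((q.inv().apply(onz(w,[(253,237)],p[2]+.0167)-p)*1e3).round(1))
E
```

```text
time: 13.75
tool_pos: [0.5368, -0.2798, 0.3232]
ee_rot: [-3.136, -0.003, -1.396]
wrist_force: [-0.4, 0.1, -1.1]
width: 0.0352
rotvec (tool) [-0.465 -0.099 -0.022] rows 3.0
shift in present tool axes mm [-449.9  -66.4   45.9]  in target axes [-443.1  -99.7   51.4]
tcp [ 0.5368 -0.2798  0.3232] target [0.5243 0.1747 0.2761] j [-0.57  0.22  0.99  0.    1.93  0.82] t 13.75 w 0.0352 F [-0.4  0.1 -1.1]
[[  0.9   0.2 -16.7]]
```

View pics/w9.png

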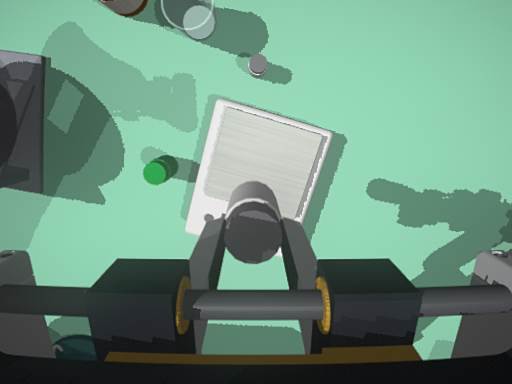

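```bash
python3 -m handwheel '{"delta_pos":[[0,0,0],[0,0,0],[0,0,0],[-40,-9,0],[-45,-10,0],[-45,-10,0],[-45,-10,0],[-45,-10,0]],"rotation":[[-0.155,-0.033,-0.007],[-0.155,-0.033,-0.007],[-0.155,-0.033,-0.007],[0,0,0],[0,0,0],[0,0,0],[0,0,0],[0,0,0]],"claw":[1,1,1,1,1,1,1,1]}'
python3 - <<'E'
from go import *
rep(*target(.215,.10,.076,1))
E
```

```text
time: 14.8
tool_pos: [0.5408, -0.0525, 0.3175]
ee_rot: [2.672, 0.103, -1.399]
wrist_force: [-0.3, -0.4, -0.7]
width: 0.0355
rotvec (tool) [0.008 0.007 0.001] rows 1.0
shift in present tool axes mm [-221.2  -49.3   47.4]  in target axes [-221.5  -48.8   46.3]
tcp [ 0.5408 -0.0525  0.3175] target [0.5243 0.1747 0.2761] j [-0.16  0.46  0.77 -0.09  2.39  1.16] t 14.8 w 0.0355 F [-0.3 -0.4 -0.7]
```

```bash
python3 -m handwheel '{"delta_pos":[[-44,-10,0],[-44,-10,0],[-44,-10,0],[-44,-10,0],[-44,-9,0],[0,0,20],[0,0,20],[0,0,0]],"rotation":[[0.008,0.007,0],[0,0,0],[0,0,0],[0,0,0],[0,0,0],[0,0,0],[0,0,0],[0,0,0]],"claw":[1,1,1,1,1,1,1,1]}'
python3 - <<'E'
from go import *
import pickle
rep(*target(.215,.10,.076,1))
for n in ("wrist","top","scene"):
    w=robot.snapshot(n); cv2.imwrite(f"pics/{n}10.png",w["color"][:,:,::-1]); pickle.dump(w,open(n+"10.pkl","wb"))
E
```

```text
time: 15.8
tool_pos: [0.5267, 0.1717, 0.2806]
ee_rot: [2.677, 0.096, -1.396]
wrist_force: [0.3, -0.0, -0.5]
width: 0.0355
rotvec (tool) [ 0.004 -0.001  0.   ] rows 1.0
shift in present tool axes mm [-2.9 -0.5  5.1]  in target axes [-2.9 -0.5  5.1]
tcp [0.5267 0.1717 0.2806] target [0.5243 0.1747 0.2761] j [0.16 0.45 0.85 0.11 2.3  1.59] t 15.8 w 0.0355 F [ 0.3 -0.  -0.5]
```

View pics/wrist10.png

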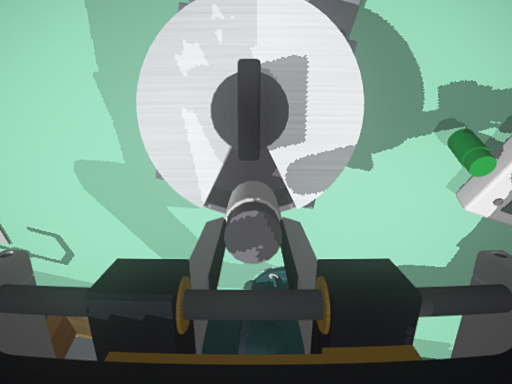

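View pics/scene10.png

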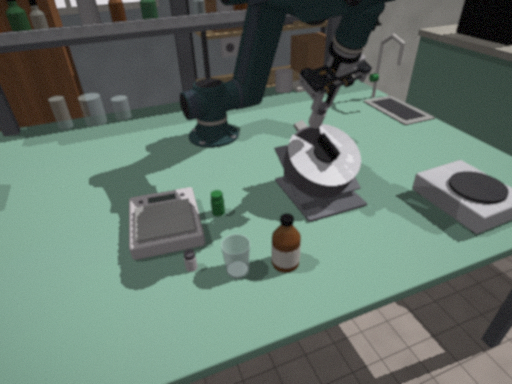

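```bash
python3 -m handwheel '{"delta_pos":[[-3,0,8],[0,0,10],[0,0,10],[0,0,12],[0,0,10],[0,0,0],[0,0,0],[0,0,0]],"rotation":[[0.004,0,0],[0,0,0],[0,0,0],[0,0,0],[0,0,0],[0,0,0],[0,0,0],[0,0,0]],"claw":[1,1,1,1,1,1,1,1]}'
python3 - <<'E'
from go import *
import pickle
rep(*target(.215,.055,.076,1))
for n in ("wrist",):
    w=robot.snapshot(n); cv2.imwrite(f"pics/{n}11.png",w["color"][:,:,::-1]); pickle.dump(w,open(n+"11.pkl","wb"))
cv2.imwrite("pics/w11c.png",cv2.resize(w["color"][50:280,120:390,::-1],None,fx=2.6,fy=2.6,interpolation=cv2.INTER_CUBIC))
E
```

```text
time: 16.95
tool_pos: [0.5055, 0.175, 0.2397]
ee_rot: [2.689, 0.095, -1.395]
wrist_force: [-0.3, -0.2, -0.2]
width: 0.0351
rotvec (tool) [-0.008 -0.002  0.   ] rows 1.0
shift in present tool axes mm [-0.  -0.2  4. ]  in target axes [ 0.  -0.2  4. ]
tcp [0.5055 0.175  0.2397] target [0.5039 0.175  0.236 ] j [0.17 0.39 1.01 0.1  2.19 1.59] t 16.95 w 0.0351 F [-0.3 -0.2 -0.2]
```

View pics/w11c.png

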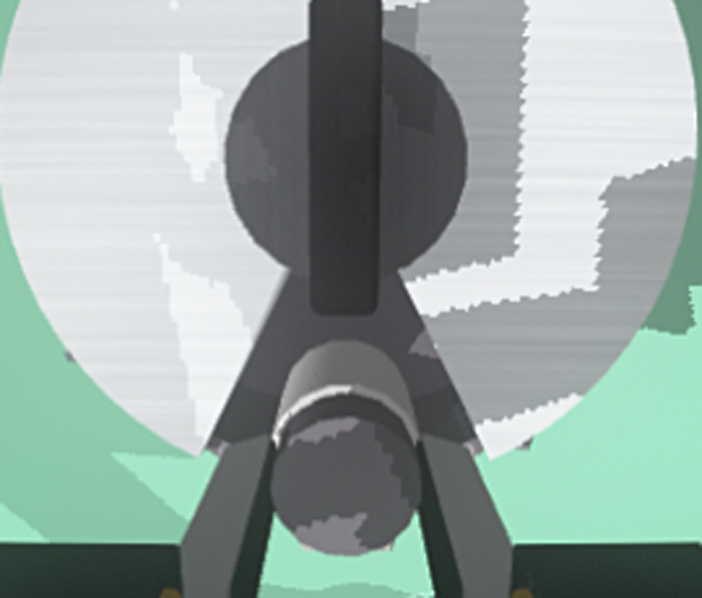

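Everything is centred: opening edges mid ≈345, bottle ≈345, bar ≈345 (crop columns). I go down in two stages.

```bash
python3 -m handwheel '{"delta_pos":[[0,0,9],[0,0,9],[0,0,9],[0,0,9],[0,0,9],[0,0,0],[0,0,0],[0,0,0]],"rotation":[[-0.008,-0.002,0],[0,0,0],[0,0,0],[0,0,0],[0,0,0],[0,0,0],[0,0,0],[0,0,0]],"claw":[1,1,1,1,1,1,1,1]}'
python3 - <<'E'
from go import *
import pickle
rep(*target(.215,-.018,.076,1))
for n in ("wrist",):
    w=robot.snapshot(n); cv2.imwrite(f"pics/{n}12.png",w["color"][:,:,::-1])
cv2.imwrite("pics/w12c.png",cv2.resize(w["color"][50:280,120:390,::-1],None,fx=2.6,fy=2.6,interpolation=cv2.INTER_CUBIC))
E
```

```text
time: 18.0
tool_pos: [0.4852, 0.1754, 0.1995]
ee_rot: [2.681, 0.097, -1.396]
wrist_force: [0.4, 0.0, -1.0]
width: 0.0351
rotvec (tool) [-0.  0.  0.] rows 1.0
shift in present tool axes mm [ 0.  -0.2 32. ]  in target axes [ 0.  -0.2 32. ]
tcp [0.4852 0.1754 0.1995] target [0.4709 0.1756 0.1709] j [0.18 0.36 1.13 0.1  2.11 1.58] t 18.0 w 0.0351 F [ 0.4  0.  -1. ]
```

View pics/w12c.png

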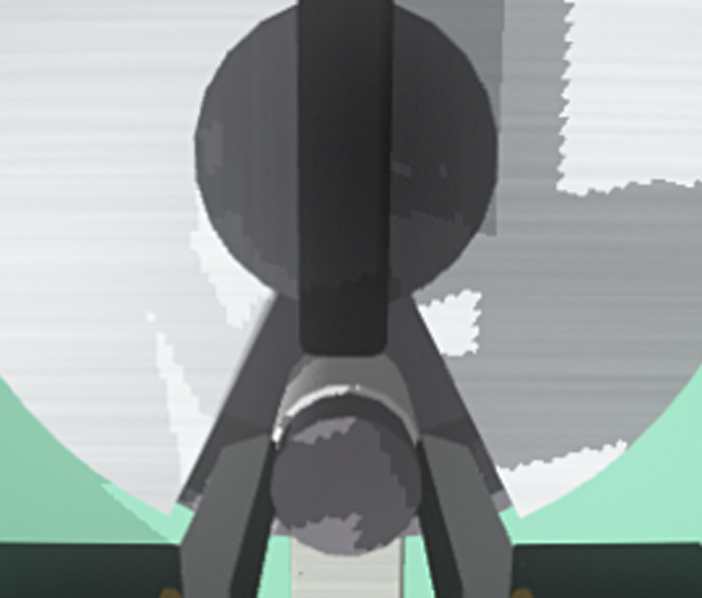

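```bash
python3 -m handwheel '{"delta_pos":[[0,0,5],[0,0,5],[0,0,5],[0,0,4],[0,0,3],[0,0,0],[0,0,0],[0,0,0]],"rotation":[[0,0,0],[0,0,0],[0,0,0],[0,0,0],[0,0,0],[0,0,0],[0,0,0],[0,0,0]],"claw":[1,1,1,1,1,1,1,1]}'
python3 - <<'E'
from go import *
import pickle
rep(*target(.215,-.018,.076,1))
for n in ("wrist",):
    w=robot.snapshot(n); cv2.imwrite(f"pics/{n}13.png",w["color"][:,:,::-1])
cv2.imwrite("pics/w13c.png",cv2.resize(w["color"][50:280,120:390,::-1],None,fx=2.6,fy=2.6,interpolation=cv2.INTER_CUBIC))
E
```

```text
time: 19.05
tool_pos: [0.4748, 0.1757, 0.1798]
ee_rot: [2.68, 0.098, -1.396]
wrist_force: [0.8, 0.8, 2.2]
width: 0.0353
rotvec (tool) [0.001 0.001 0.001] rows 1.0
shift in present tool axes mm [ 0.2 -0.5  9.8]  in target axes [ 0.2 -0.5  9.8]
tcp [0.4748 0.1757 0.1798] target [0.4709 0.1756 0.1709] j [0.18 0.34 1.19 0.1  2.07 1.58] t 19.05 w 0.0353 F [0.8 0.8 2.2]
```

View pics/w13c.png

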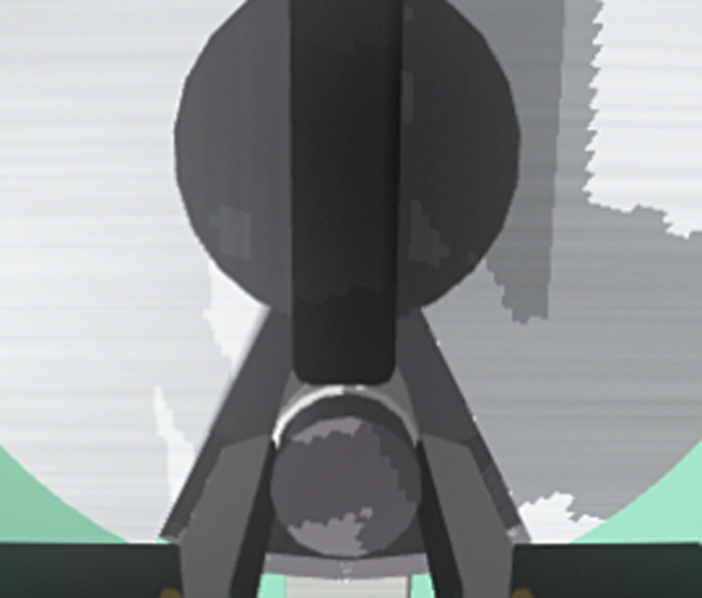

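```bash
python3 -m handwheel '{"delta_pos":[[0,0,2],[0,0,2],[0,0,2],[0,0,2],[0,0,1],[0,0,0],[0,0,0],[0,0,0]],"rotation":[[0,0,0],[0,0,0],[0,0,0],[0,0,0],[0,0,0],[0,0,0],[0,0,0],[0,0,0]],"claw":[1,1,1,1,1,1,1,1]}'
python3 - <<'E'
from go import *
rep(*target(.215,-.018,.076,1)); print(cur()[2]["wrist_torque"])
E
```

```text
time: 20.1
tool_pos: [0.4741, 0.1757, 0.1781]
ee_rot: [2.693, 0.097, -1.396]
wrist_force: [6.4, 0.0, 22.8]
width: 0.0353
rotvec (tool) [-0.012 -0.     0.001] rows 1.0
shift in present tool axes mm [ 0.2 -0.2  7.9]  in target axes [ 0.2 -0.3  7.9]
tcp [0.4741 0.1757 0.1781] target [0.4709 0.1756 0.1709] j [0.18 0.33 1.2  0.1  2.05 1.58] t 20.1 w 0.0353 F [ 6.4  0.  22.8]
[-0.07916481  0.50153486  0.0072003 ]
```

```bash
python3 - <<'E'
from go import *
import pickle
w=pickle.load(open("w5.pkl","rb")); F=np.array(frame(AZ))
for px in [(195+365/6.5,225+97/6.5),(195+365/6.5,225+247/6.5),(195+365/6.5,225+272/6.5)]:
    e,v=rays(w,[px]); a=F@(e-C); b=F@v[0]
    th=.215; r=np.array([np.cos(th),np.sin(th),0])
    for R in (.103,.106,.109):
        t=(R-a@r)/(b@r); print(px,R,"h",round((a+t*b)[2],4))
E
python3 - <<'E'
from go import *
for n in ("wrist","top","scene"):
    w=robot.snapshot(n); cv2.imwrite(f"pics/{n}14.png",w["color"][:,:,::-1])
    if n=="scene": cv2.imwrite("pics/s14c.png",cv2.resize(w["color"][40:200,255:395,::-1],None,fx=3.7,fy=3.7,interpolation=cv2.INTER_CUBIC))
    if n=="wrist": cv2.imwrite("pics/w14c.png",cv2.resize(w["color"][180:384,120:390,::-1],None,fx=2.8,fy=2.8,interpolation=cv2.INTER_CUBIC))
E
```

```text
(251.15384615384616, 239.92307692307693) 0.103 h -0.0746
(251.15384615384616, 239.92307692307693) 0.106 h -0.0811
(251.15384615384616, 239.92307692307693) 0.109 h -0.0877
(251.15384615384616, 263.0) 0.103 h -0.0075
(251.15384615384616, 263.0) 0.106 h -0.0129
(251.15384615384616, 263.0) 0.109 h -0.0183
(251.15384615384616, 266.84615384615387) 0.103 h 0.0017
(251.15384615384616, 266.84615384615387) 0.106 h -0.0035
(251.15384615384616, 266.84615384615387) 0.109 h -0.0088
```

View pics/s14c.png

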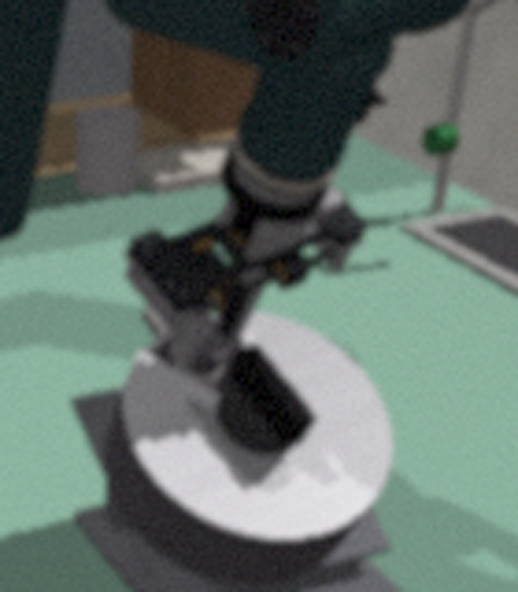

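View pics/w14c.png

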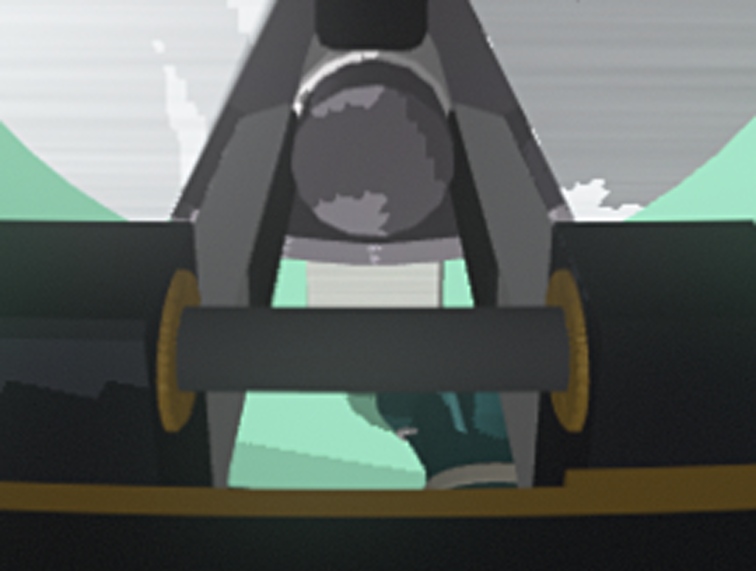

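Run:
```python
import cv2
a=cv2.imread("pics/top14.png"); cv2.imwrite("pics/t14c.png",cv2.resize(a[170:310,60:230],None,fx=4.2,fy=4.2,interpolation=cv2.INTER_CUBIC))
b=cv2.imread("pics/wrist14.png"); b=cv2.convertScaleAbs(b[180:300,180:330],alpha=1.8,beta=10); cv2.imwrite("pics/w14d.png",cv2.resize(b,None,fx=5,fy=5,interpolation=cv2.INTER_CUBIC))
```

```text
(no output)
```

View pics/w14d.png

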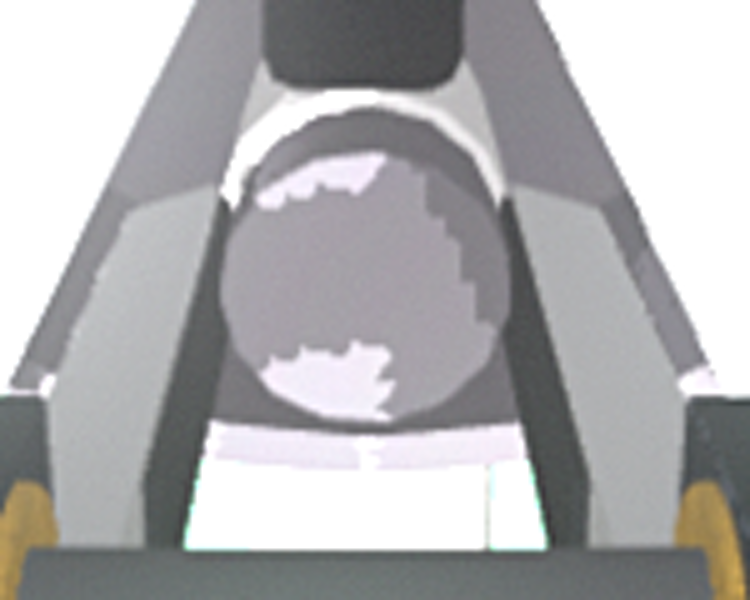

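View pics/t14c.png

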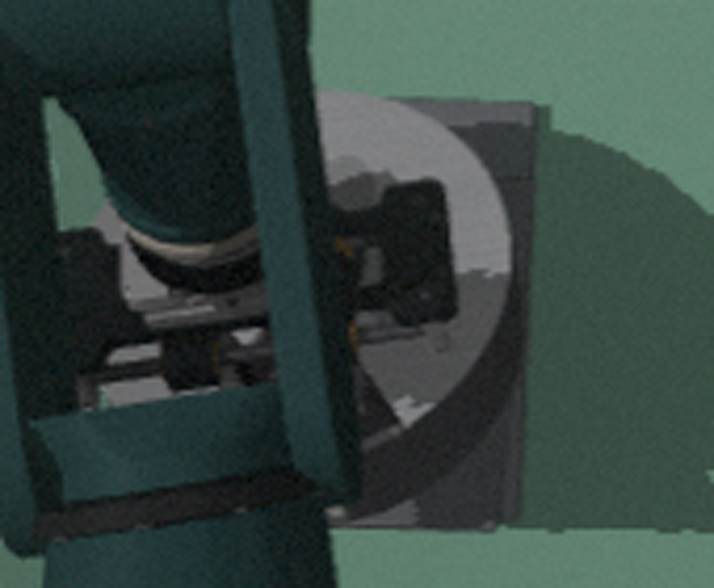

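Run:
```python
from go import *
w=robot.snapshot("wrist"); F=np.array(frame(AZ)); th=.215; r=np.array([np.cos(th),np.sin(th),0]); l=np.array([-np.sin(th),np.cos(th),0])
f=lambda x,y:(180+x/5,180+y/5)
def at(px,h):
    X=onplane(w,[px],C+h*F[2],F[2])[0]; d=F@(X-C); return round(d@r*1e3,1),round(d@l*1e3,1)
p,q,o=cur(); d=F@(p-C); print("tcp r,l,h",d@r,d@l,d[2])
print("rim inner top",at(f(365,428),-.0075)," rim outer",at(f(365,468),-.0075))
for h in (.003,.008): print("cap outer/left/right, h",h,at(f(365,422),h),at(f(220,280),h),at(f(510,280),h))
print("bar end",at(f(365,85),.046), "left/right", at(f(265,60),.046),at(f(463,60),.046))
print("cover edge L,R",at(f(110,190),0),at(f(622,190),0),at(f(195,0),0),at(f(538,0),0))
print("finger tip L,R",at(f(127,208),-.009),at(f(600,208),-.009), at(f(215,185),-.009),at(f(512,185),-.009))
```

```text
tcp r,l,h 0.07632166089065516 -0.00023719093366289274 -0.010071019220428561
rim inner top (np.float64(102.0), np.float64(0.4))  rim outer (np.float64(108.1), np.float64(0.4))
cap outer/left/right, h 0.003 (np.float64(95.4), np.float64(0.4)) (np.float64(76.1), np.float64(-17.5)) (np.float64(76.1), np.float64(18.2))
cap outer/left/right, h 0.008 (np.float64(92.7), np.float64(0.4)) (np.float64(74.0), np.float64(-16.9)) (np.float64(74.0), np.float64(17.6))
bar end (np.float64(39.4), np.float64(0.3)) left/right (np.float64(37.2), np.float64(-8.4)) (np.float64(37.1), np.float64(8.9))
cover edge L,R (np.float64(65.5), np.float64(-31.1)) (np.float64(65.5), np.float64(32.0)) (np.float64(41.6), np.float64(-19.9)) (np.float64(41.6), np.float64(20.9))
finger tip L,R (np.float64(71.2), np.float64(-30.6)) (np.float64(71.1), np.float64(30.9)) (np.float64(68.0), np.float64(-19.1)) (np.float64(67.9), np.float64(19.4))
```

Everything visible is clear by at least 4 mm: fingers to cover ~4 mm, cap to outer wall ~7 mm. The push began about 10 mm earlier than my sums gave. I back off the load and see whether the bottle slid in the jaws.

```bash
python3 -m handwheel '{"delta_pos":[[0,0,-3],[0,0,-3],[0,0,-2],[0,0,0],[0,0,0],[0,0,0],[0,0,0],[0,0,0]],"rotation":[[0,0,0],[0,0,0],[0,0,0],[0,0,0],[0,0,0],[0,0,0],[0,0,0],[0,0,0]],"claw":[1,1,1,1,1,1,1,1]}'
python3 - <<'E'
from go import *
rep(*target(.215,-.018,.076,1)); F=np.array(frame(AZ)); p,q,o=cur(); print(F@(p-C),o["wrist_torque"], o["joint_torque"].round(2))
w=robot.snapshot("wrist");cv2.imwrite("pics/wrist15.png",w["color"][:,:,::-1])
b=cv2.imread("pics/wrist15.png"); b=cv2.convertScaleAbs(b[180:300,180:330],alpha=1.8,beta=10); cv2.imwrite("pics/w15d.png",cv2.resize(b,None,fx=5,fy=5,interpolation=cv2.INTER_CUBIC))
E
```

```text
time: 21.3
tool_pos: [0.4744, 0.1756, 0.1791]
ee_rot: [2.68, 0.098, -1.396]
wrist_force: [-0.5, 0.3, 6.5]
width: 0.0354
rotvec (tool) [0.001 0.001 0.001] rows 1.0
shift in present tool axes mm [ 0.2 -0.5  8.9]  in target axes [ 0.2 -0.5  8.9]
tcp [0.4744 0.1756 0.1791] target [0.4709 0.1756 0.1709] j [0.18 0.34 1.19 0.1  2.06 1.58] t 21.3 w 0.0354 F [-0.5  0.3  6.5]
[ 0.07480098  0.0161348  -0.00907075] [ 0.15197587  0.41279757 -0.11087547] [-6.000e-01 -3.949e+01 -2.588e+01 -7.000e-02  9.300e-01 -2.000e-02]
```

View pics/w15d.png

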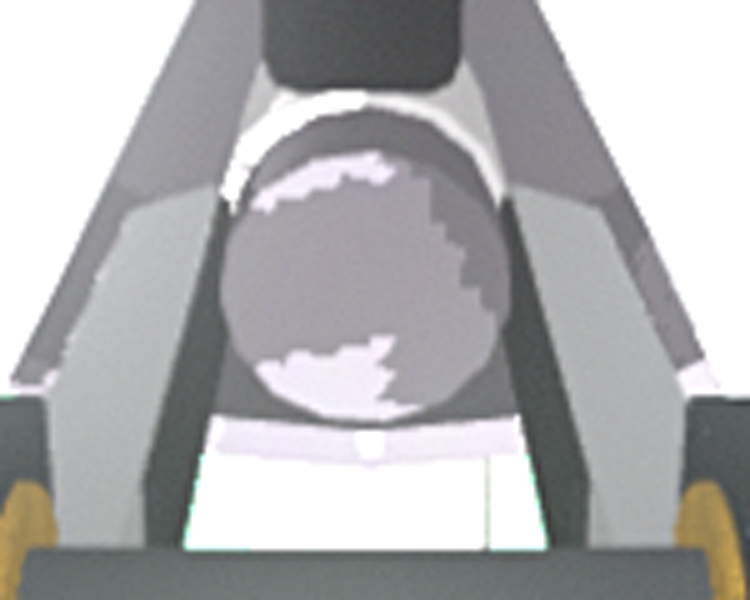

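```bash
python3 -m handwheel '{"delta_pos":[[0,0,-3],[0,-2,0],[0,-2,0],[0,0,2],[0,0,2],[0,0,2],[0,0,0],[0,0,0]],"rotation":[[0,0,0],[0,0,0],[0,0,0],[0,0,0],[0,0,0],[0,0,0],[0,0,0],[0,0,0]],"claw":[1,1,1,1,1,1,1,1]}'
python3 - <<'E'
from go import *
rep(*target(.215,-.018,.072,1)); F=np.array(frame(AZ)); p,q,o=cur(); print(F@(p-C),(F@o["wrist_force"]).round(1),o["wrist_torque"])
E
```

```text
time: 22.35
tool_pos: [0.4774, 0.1759, 0.179]
ee_rot: [2.685, 0.097, -1.396]
wrist_force: [0.1, -1.5, 17.6]
width: 0.035
rotvec (tool) [-0.004 -0.     0.   ] rows 1.0
shift in present tool axes mm [-0.1 -1.8 10.2]  in target axes [-0.1 -1.8 10.2]
tcp [0.4774 0.1759 0.179 ] target [0.4744 0.1764 0.1691] j [0.18 0.35 1.19 0.1  2.06 1.58] t 22.35 w 0.035 F [ 0.1 -1.5 17.6]
[ 0.07211578  0.01586191 -0.00782847] [ 7.9  1.5 15.7] [-0.38319021  1.45576915  0.06871442]
```

The surface lies at the same depth at another radius, with friction drag, so it behaves like the floor. I take off the load and open the jaws a little.

```bash
python3 -m handwheel '{"delta_pos":[[0,0,-2],[0,0,-2],[0,0,-1],[0,0,0],[0,0,0],[0,0,0],[0,0,0],[0,0,0]],"rotation":[[0,0,0],[0,0,0],[0,0,0],[0,0,0],[0,0,0],[0,0,0],[0,0,0],[0,0,0]],"claw":[1,1,1,1,0.22,0.18,0.15,0.15]}'
python3 - <<'E'
from go import *
rep(*target(.215,-.018,.072,1)); F=np.array(frame(AZ)); p,q,o=cur(); print(F@(p-C),(F@o["wrist_force"]).round(1),o["wrist_torque"])
w=robot.snapshot("wrist");cv2.imwrite("pics/wrist16.png",w["color"][:,:,::-1])
b=cv2.imread("pics/wrist16.png"); b=cv2.convertScaleAbs(b[180:300,180:330],alpha=1.8,beta=10); cv2.imwrite("pics/w16d.png",cv2.resize(b,None,fx=5,fy=5,interpolation=cv2.INTER_CUBIC))
E
```

```text
time: 23.35
tool_pos: [0.4775, 0.1759, 0.1804]
ee_rot: [2.677, 0.097, -1.396]
wrist_force: [-5.1, -2.0, 9.3]
width: 0.0394
rotvec (tool) [0.004 0.    0.001] rows 1.0
shift in present tool axes mm [ 0.1 -2.4 11.5]  in target axes [ 0.1 -2.4 11.5]
tcp [0.4775 0.1759 0.1804] target [0.4744 0.1764 0.1691] j [0.18 0.35 1.18 0.1  2.07 1.58] t 23.35 w 0.0394 F [-5.1 -2.   9.3]
[ 0.07268879  0.01578828 -0.00649781] [8.7 2.1 6. ] [-0.1446652   1.61130094  0.08242623]
```

View pics/w16d.png

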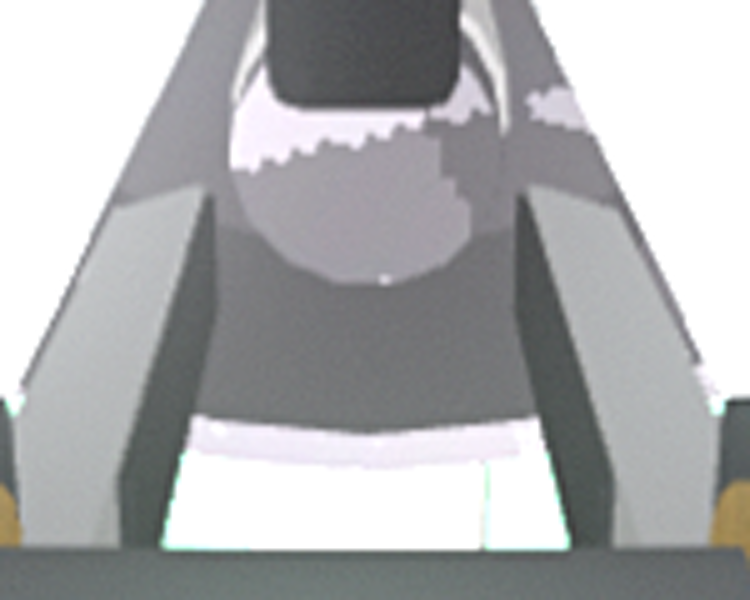

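The bottle has left the jaws and slid inward and down. A residual ~10 N on the tool shows that some part of the gripper itself was touching, so I retreat straight out.

```bash
python3 -m handwheel '{"delta_pos":[[0,2,-4],[0,0,-6],[0,0,-10],[0,0,-15],[0,0,-20],[0,0,-25],[0,0,-25],[0,0,-10]],"rotation":[[0,0,0],[0,0,0],[0,0,0],[0,0,0],[0,0,0],[0,0,0],[0,0,0],[0,0,0]],"claw":[0.15,0.15,0.15,0.15,0.15,0.15,0.15,0.15]}'
python3 - <<'E'
from go import *
import pickle
rep(*target(.215,-.018,.072,1))
for n in ("wrist","top"):
    w=robot.snapshot(n);pickle.dump(w,open(n+"17.pkl","wb"));cv2.imwrite(f"pics/{n}17.png",w["color"][:,:,::-1])
E
```

```text
time: 24.4
tool_pos: [0.5305, 0.1749, 0.2832]
ee_rot: [2.683, 0.097, -1.396]
wrist_force: [-0.3, 0.5, -0.0]
width: 0.0395
rotvec (tool) [-0.002  0.     0.   ] rows 1.0
shift in present tool axes mm [ -0.2  -1.3 127.2]  in target axes [ -0.2  -1.6 127.2]
tcp [0.5305 0.1749 0.2832] target [0.4744 0.1764 0.1691] j [0.16 0.46 0.83 0.11 2.31 1.59] t 24.4 w 0.0395 F [-0.3  0.5 -0. ]
```

View pics/wrist17.png

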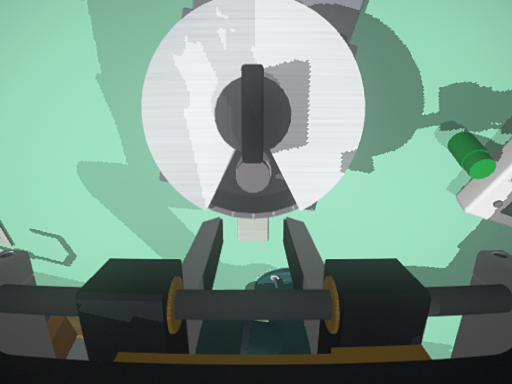

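Run:
```python
from go import *
import pickle
w=pickle.load(open("wrist17.pkl","rb")); a=w["color"][140:250,190:320,::-1]
cv2.imwrite("pics/w17c.png",cv2.resize(cv2.convertScaleAbs(a,alpha=1.7,beta=5),None,fx=5.4,fy=5.4,interpolation=cv2.INTER_CUBIC))
```

```text
(no output)
```

View pics/w17c.png

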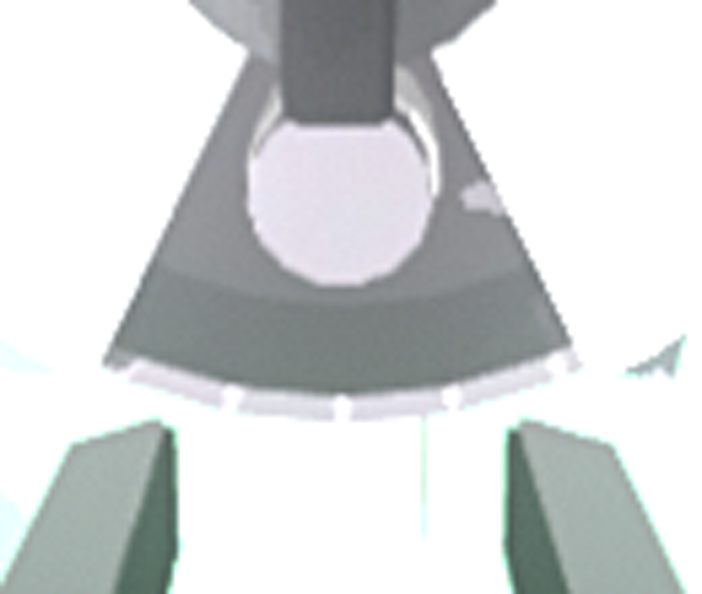

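Run:
```python
from go import *
import pickle
w=pickle.load(open("wrist17.pkl","rb")); F=np.array(frame(AZ)); th=.215; r=np.array([np.cos(th),np.sin(th),0]); l=np.array([-np.sin(th),np.cos(th),0])
f=lambda x,y:(190+x/5.4,140+y/5.4)
def at(px,h):
    X=onplane(w,[px],C+h*F[2],F[2])[0]; d=F@(X-C); return np.array([d@r*1e3,d@l*1e3]).round(1)
for h in (.01,.005,0,-.004,-.01): print(h,"cap L R bottom",at(f(247,190),h),at(f(434,190),h),at(f(341,285),h))
print("bar end",at(f(338,124),.046),"bar sides",at(f(282,100),.046),at(f(396,100),.046))
for x,y in ((341,305),(341,395),(341,420)):
    e,v=rays(w,[f(x,y)]);a=F@(e-C);b=F@v[0]
    for R in (.103,.109): print((x,y),R,(a+(R-a@r)/(b@r)*b)[2].round(4))
print("corners",[np.arctan2(*(F@(onplane(w,[f(*p)],C,F[2])[0]-C))[[1,0]]).round(3) for p in ((103,363),(578,368))])
D=C-.0085*F[2]
print("ring kinks",[np.arctan2(*(F@(onplane(w,[f(*p)],D,F[2])[0]-D))[[1,0]]).round(3) for p in ((232,397),(343,407),(453,397))])
```

```text
0.01 cap L R bottom [ 58.3 -16.1] [58.3 17.7] [76.   0.9]
0.005 cap L R bottom [ 59.3 -16.4] [59.3 18. ] [77.4  0.9]
0 cap L R bottom [ 60.3 -16.7] [60.3 18.3] [78.7  0.9]
-0.004 cap L R bottom [ 61.1 -16.9] [61.2 18.5] [79.8  0.9]
-0.01 cap L R bottom [ 62.4 -17.3] [62.4 18.9] [81.4  0.9]
bar end [40.4  0.4] bar sides [36.6 -8.3] [36.6  9.4]
(341, 305) 0.103 -0.0717
(341, 305) 0.109 -0.0928
(341, 395) 0.103 -0.0064
(341, 395) 0.109 -0.0237
(341, 420) 0.103 0.008
(341, 420) 0.109 -0.0085
corners [np.float64(-0.23), np.float64(0.67)]
ring kinks [np.float64(0.018), np.float64(0.227), np.float64(0.435)]
```

```bash
python3 -m handwheel '{"delta_pos":[[0,0,-15],[0,0,-15],[40,0,0],[45,0,0],[45,0,0],[45,0,0],[0,0,0],[0,0,0]],"rotation":[[0,0,0],[0,0,0],[0,0,0],[0.1,0,0],[0.1,0,0],[0.1,0,0],[0.1,0,0],[0,0,0]],"claw":[0,0,0,0,0,0,0,0]}'
python3 - <<'E'
from go import *
import pickle
print(cur()[0])
t=robot.snapshot("top");s=robot.snapshot("scene");pickle.dump((t,s),open("s18.pkl","wb"))
cv2.imwrite("pics/top18.png",t["color"][:,:,::-1]); cv2.imwrite("pics/scene18.png",s["color"][:,:,::-1])
a=cv2.convertScaleAbs(t["color"][180:305,70:200,::-1],alpha=1.8); cv2.imwrite("pics/t18c.png",cv2.resize(a,None,fx=4.6,fy=4.6,interpolation=cv2.INTER_CUBIC))
cv2.imwrite("pics/s18c.png",cv2.resize(s["color"][110:220,265:370,::-1],None,fx=5,fy=5,interpolation=cv2.INTER_CUBIC))
E
```

```text
time: 25.5
tool_pos: [0.5714, 0.0025, 0.2921]
ee_rot: [3.08, 0.097, -1.398]
wrist_force: [1.0, -0.1, 0.6]
width: 0.047
[0.57141407 0.00254747 0.29206475]
```

View pics/t18c.png

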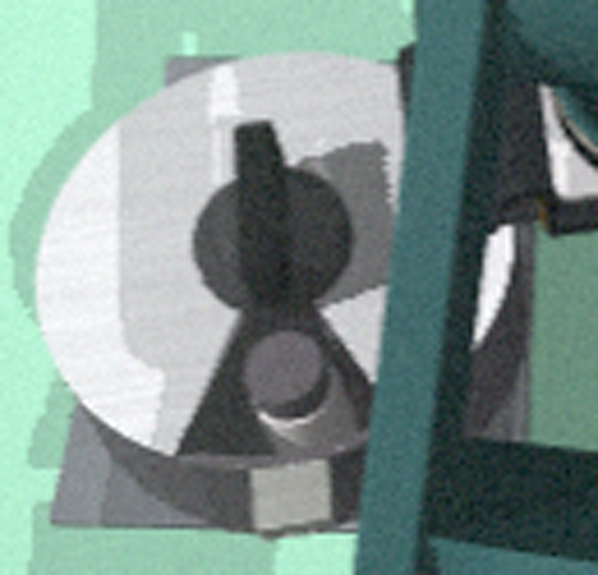

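View pics/s18c.png

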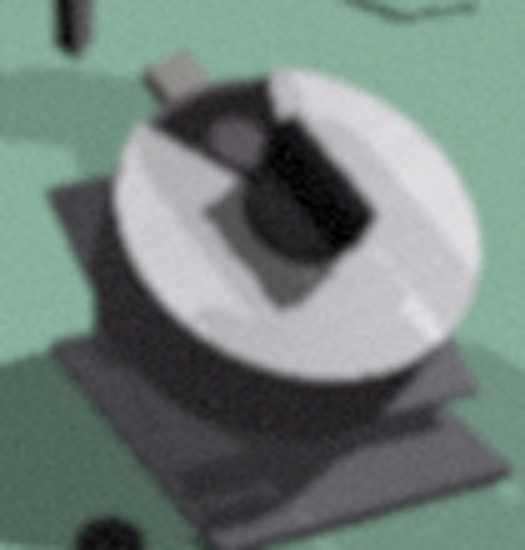

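View pics/scene18.png

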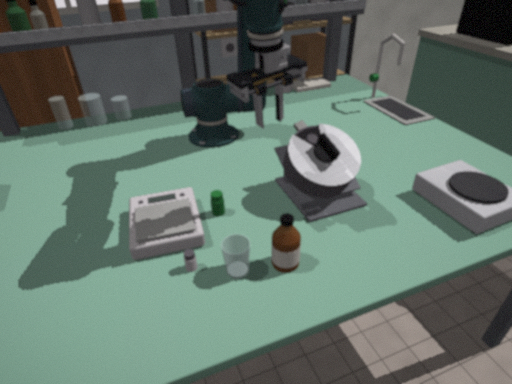

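Run:
```python
from go import *
import pickle
t,s=pickle.load(open("s18.pkl","rb")); F=np.array(frame(AZ))
X,e=tri([(t,(70+285/4.6,180+368/4.6)),(s,(265+236/5,110+139/5))]); d=F@(X-C); print(X.round(4),np.round(e,2),"r",np.hypot(*d[:2]).round(4),"ang",np.arctan2(d[1],d[0]).round(3),"h",d[2].round(4))
# calibration check: tab outer corners & cover centre (bar top)
f=lambda x,y:(70+x/4.6,180+y/4.6)
print("tab",[ (F@(onplane(t,[f(*p)],C-.018*F[2],F[2])[0]-C)).round(4) for p in ((258,529),(332,522))])
print("h of cap by top width:")
for h in (.006,-.004): 
    A=onplane(t,[f(243,368),f(327,368)],C+h*F[2],F[2]); print(h,np.linalg.norm(A[1]-A[0]).round(4))
```

```text
[0.4886 0.1757 0.1756] [0.42 0.29] r 0.0626 ang 0.256 h -0.0057
tab [array([ 0.1328,  0.0148, -0.018 ]), array([ 0.1281,  0.0463, -0.018 ])]
h of cap by top width:
0.006 0.0371
-0.004 0.0375
```

```bash
python3 -c "
from bench import robot
print(robot.close_job())"
```

```text
the job is handed in; nothing more can be done
None
```

I turned the cover by its bar from about 1.05 to about 0.215 rad, in line with the tab. I then took the white bottle by its cap from the pan, lowered it through the opening along the sloping axis and let it go. I handed the job in at about 25.6 s, with the arm clear of everything.

**Last checks**
- **Cover:** the opening centre measured about 0.22 rad, against 0.22–0.227 for the tab and the pocket's rim. That is agreement to within about 0.01 rad. One rim corner was hazy, and the opening came out about 0.04 rad narrow.
- **Bottle:** the cap top, found from two cameras, is 5.7 mm below the cover's top, at radius 63 mm. Fully seated would be 4 mm below, so it agrees within the measuring error.
- **Other things:** the amber bottle, the beaker and the look-alikes appear unmoved in the final scene picture.

**What did not go as worked out**
- **Early contact:** on the way down the tool met resistance about 10 mm before the depth I had worked out for the bottle reaching the floor. The largest end-of-move reading was about 24 N.
- **Cause not found:** about 10 N remained on the gripper after the jaws were opened, so some part of the gripper itself was probably touching. I did not find out which part.
- **Release:** because of that, the bottle settled the last stretch by sliding down after release and was not set on the floor by the arm.

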